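# Pull the relays from a workshop control box

### The job

Unplug every relay from the control box for testing: lift the cover off and stand it on the rubber mat, rock each relay gently side to side until it comes free, without dragging the sprung socket board up by more than 3 mm, and put the relays down in the steel tray without dropping them. Then put the cover back on the box, fully home, and leave the other things on the bench alone.

Things in the scene. Friction and masses are not known exactly. Their poses are not given: they have to be found in the camera images.
- box: control box base, fixed: grey plate 236 mm (its x) by 112 mm (y), 12 mm thick; on it a plinth 188 by 52 mm, 8 mm high, and on that the black socket board. Origin: centre of its underside, on the bench. Four sockets 10 mm deep in a row at x = -72, -24, +24, +72 mm, y = 0; the board's top is 34 mm above the origin. Some sockets may be empty.
- board (a joint): how far the socket board has been lifted off its mounts, m (0 = at rest). It is held down by its weight and springs and starts to rise at about 16 N of upward pull, then 1.5 N per mm; more than 0.003 m is too hard a pull.
- relay1: plug-in relay, 90 g; all four are alike, absent ones are None. Housing 32 mm (its x) by 36 mm (y) by 58 mm tall, grey on a black foot; below it a black plug 24 by 28 mm, 10 mm long. Origin: centre of the housing's underside, z up out of the socket. Plugged in: origin 34 mm above the box's origin, its x along the box's x, the whole housing free above the board to be gripped across its y.
- relay2: like relay1. A clip in the socket catches the plug on its +y and its -y side; each yields at about 15 N, so a straight pull takes 30 N. Tipped about its x axis by some 0.25 rad over one lower long edge (18 mm from the middle), the far side rises 7 mm and snaps past its clip; tipped back over the freed side, the other follows, and it lifts out freely.
- relay3: like relay1 and relay2 in all (None = absent)
- relay4: like relay1 and relay2 in all (None = absent)
- cover: loose white cover, 202 mm (its x) by 66 mm (y), 88 mm high, open below, walls 3 mm, 380 g. Origin: centre of its lower rim. Handle bar on top along x: 94 long, 12 wide, 12 thick, its middle 116 mm above the origin, 22 mm clear below. On the box its rim rests on the plate (origin 12 mm above the box's) around the plinth, 4 mm play each side; relays inside reach 92 mm above the box's origin.
- tray: open steel tray, loose, 250 mm (its x) by 136 mm (y) outside, 30 mm high, walls and floor 4 mm, 700 g. Origin: centre of its underside. Starts empty on the bench.
- mat: black rubber mat on the bench, fixed, 270 mm (its x) by 150 mm (y), 3 mm thick. Origin: centre of its underside.
- spray: bystander: spray can, 54 mm across, 170 mm tall; origin at the centre of its underside. To be left alone.
- oil: bystander: oil bottle, 62 mm across, 150 mm tall; origin at the centre of its underside. To be left alone.
- tape: bystander: roll of tape lying flat, 72 mm across, 22 mm high; origin at the centre of its underside. To be left alone.
- driver: bystander: screwdriver lying on the bench; origin at its middle. To be left alone.
Things that resemble listed ones, but are neither listed nor needed, are in the scene too. Of the things that look like the cover, the middle-sized one is meant.

How it is judged:
On the way, in this order (a step that is already met when the one before it is completed fails the run):
1. the cover stands on the mat, let go (horizontal distance between cover and mat below 0.06 m and height (world z) of cover below 0.01 m and angle between cover's own z axis and vertical below 0.1 rad and contact force between the fingers and cover below 0.3 N), for 0.2 s.
2. every relay lies or stands in the tray, at rest (x of relay1 in the frame of tray between -0.118 and 0.118 m and y of relay1 in the frame of tray between -0.062 and 0.062 m and z of each of relay1, relay2, relay3, relay4 in the frame of tray below 0.045 m and linear speed of each of relay1, relay2, relay3, relay4 below 0.03 m/s and x of relay2 in the frame of tray between -0.118 and 0.118 m and y of relay2 in the frame of tray between -0.062 and 0.062 m and x of relay3 in the frame of tray between -0.118 and 0.118 m and y of relay3 in the frame of tray between -0.062 and 0.062 m and x of relay4 in the frame of tray between -0.118 and 0.118 m and y of relay4 in the frame of tray between -0.062 and 0.062 m), for 0.2 s.
At the end, for the whole second after the job is handed in: Every relay lies or stands on the tray's floor at rest (origin within 118 / 62 mm of the tray's centre along its x / y, under 45 mm above its underside); the cover is home: rim on the plate (origin under 15.5 mm above the box's), within 8 mm of centre along x and y, level, at rest (all of step 2 and x of cover in the frame of box between -0.008 and 0.008 m and y of cover in the frame of box between -0.008 and 0.008 m and z of cover in the frame of box below 0.0155 m and angle between cover's own z axis and vertical below 0.05 rad and linear speed of cover below 0.02 m/s and value of joint board below 0.002 m); the robot touches nothing.
It fails at once if the socket board is dragged up by more than 3 mm (value of joint board above 0.003 m).
It fails at once if a relay is dropped (falls free faster than 1 m/s, a fall of about 5 cm) ((linear speed of relay1 above 1 m/s and contact force between the fingers and relay1 below 0.2 N) or (linear speed of relay2 above 1 m/s and contact force between the fingers and relay2 below 0.2 N) or (linear speed of relay3 above 1 m/s and contact force between the fingers and relay3 below 0.2 N) or (linear speed of relay4 above 1 m/s and contact force between the fingers and relay4 below 0.2 N)).
It fails at once if the spray can, oil bottle, tape or screwdriver is moved by more than 3 cm (distance of any of spray, oil, tape, driver from where it was at the start of the episode above 0.03 m).
Of relay1, relay2, relay3, relay4 only 2 to 4 are there at a start; the rules pass over those that are not, and their reading is None.
At some moment in a run one of tray may be knocked a few centimetres aside while the robot is not near it.
It also fails if it takes over 210 s, if anything falls off the work surface, if the arm or the gripper's body presses on something with over 40 N, if the wrist force passes 120 N, or if a joint passes its speed limit or range.

### The arm

A 6-joint arm with a two-finger parallel gripper is mounted at the origin on the work surface. World frame = base frame: x ahead of the robot, y to its left, z up, the work surface at z = 0. Lengths are in m, angles in rad, forces in N, time in s.
With the tool pointing down it reaches from about 0.35 to 0.925 m from the base axis. Payload 6.4 kg.
Tool frame: the origin (TCP) lies midway between the tips of the shut fingers; the grasp point (between the pads) lies arm.grip_depth behind it (arm.grip_depth is the distance from the TCP to the grasp point, in m); z points along the fingers, y is the line along which they close (so a half turn about z gives the same grasp; the last joint's range is limited). The gripper opens to 94 mm and grips with 3 to 60 N. Pads are 16 mm wide; open, the fingers measure 119 mm over their backs; the gripper's body (75 mm by 177 mm) begins 78 mm behind the grasp point.
Start: joints at [-1.484, 0.245, 1.558, -0, 1.339, -0.174], TCP at [0.168, -0.628, 0.205] pointing down, gripper open.
Joint ranges: [-3.13, 3.13], [-1.02, 2.26], [0.13, 2.54], [-0.95, 4.09], [0.21, 2.88], [-2.74, 2.74]. Speed limits (rad/s): [2.57, 2.57, 3.14, 3.14, 3.14, 3.14].

### API

Orientations are given as a 3x3 rotation matrix whose columns are the frame's x, y, z axes.
In Python, from cell import state, vision, ticket, arm gives the robot as it stands. The module is installed in compiled form; this text tells all that it offers.
- The arm moves only by the tool arm_command, never from a script. Its argument "motion" is a list of rows, each an object with "slide": the shift along the tool's x, y, z each as a share of 25 mm, from -1 to 1, a list of three; "rotation": the turn, a rotation vector about the tool's x, y, z each as a share of 0.1 rad, from -1 to 1, a list of three; "jaw": the finger opening in mm, from 0 to 94. In form: [{"slide": [dx, dy, dz], "rotation": [wx, wy, wz], "jaw": jaw}, ...]. A call has exactly 8 rows; each row shifts and turns the commanded pose from where the row before left it, along the tool's axes as they then stand; what a row does not reach is not made up. A row lasts 1/8 s, in which the tool goes at most 62.5 mm and 10.7 degrees, less where a joint would pass 70% of its speed; a pose out of reach is approached as far as the arm can. A call with a number of a shift or a turn outside -1 to 1 is refused whole. A call with a gripper value outside its range is refused whole. The fingers move at their own pace and stop on an object; the grip force is fixed at half the most. Time passes only in rows, so rows that do not move let the fingers close, or fill a call up. It gives the time, the measured TCP pose, the force, the opening and the grip force at its end, in the units of the state.
- state(): the state, without advancing time (a new reading comes with each control period).
- vision.capture(name): name is "scene" or "top"; returns a dict with "color" (384x512x3 uint8, red, green, blue), "range_z" (384x512 float32, m along the optical axis (not along the pixel's ray), 0 where there is no reading), "mtx" (3x3 intrinsics, pixels), "extrinsics" (4x4, takes a point from world to camera coordinates). Camera axes: x right, y down, z forward; pixel columns grow to the right and rows downward; lengths in m; the calibration is good to about 2 mm. A picture is of the moment at which its call begins.
- ticket.finish_job(): hands the job in; it is judged then, once.
The state is a dict: "time_s": time; "q": joint angles; "dq": joint speeds; "effort": joint torques, N m; "position": TCP position; "ee_rot": TCP orientation; "ft_force": force on the tool from outside, world axes, zero at the start; "torque": the same for the moment, N m; "width": finger opening in m; "gripper_force": force on a finger pad.
Only numpy, scipy, OpenCV 4.12 (cv2) and the standard library are available. Lean on these libraries where they do the work, as an engineer would, in place of code of your own. Each camera call takes 0.05 s, during which the arm holds its last target. There are 200 camera calls.

## Working session

There is one attempt and no reset: what is moved stays moved. The work goes in short steps, Python scripts to look and compute and a tool call to move; the robot and the scene stay as the last step left them, time stands still between calls to the robot, and variables do not carry over. Pictures are saved under pics/ and viewed, at most 14 in all, crops included, and the job is handed in when it is done.

Besides the shell and the picture viewer there is one more tool, called after "Request:" as a command line: name --argument value ..., lists and objects as JSON in quotes. arm_command: Moves the arm, as the interface text tells. Its arguments: {"type":"object","properties":{"motion":{"type":"array"}},"required":["motion"]}

```bash
mkdir -p pics; python3 - <<'E'
from cell import state,vision,arm
import cv2,numpy as np
print(state(),arm.grip_depth)
for n in("scene","top"):
    c=vision.capture(n); np.savez(f"{n}0.npz",**c)
    cv2.imwrite(f"pics/{n}0.png",c["color"][:,:,::-1]); print(n,c["mtx"],c["extrinsics"])
E
```

```text
{'time_s': 0.0, 'q': array([-1.48406878e+00,  2.45798126e-01,  1.55899445e+00,  4.55741430e-06,
        1.33869518e+00, -1.74080343e-01]), 'dq': array([-0.00087325,  0.00084742, -0.00050326,  0.00077464,  0.00026268,
        0.00085519]), 'effort': array([-2.19260459e-03, -4.15834880e+01, -3.14604235e+01,  6.84300950e-02,
        3.32755689e-02, -1.35720516e-04]), 'position': array([ 0.16757675, -0.62741151,  0.20436608]), 'ee_rot': array([[ 9.66182268e-01,  2.57860039e-01, -1.59733221e-04],
       [ 2.57859874e-01, -9.66180480e-01,  1.88836549e-03],
       [ 3.32602878e-04, -1.86569404e-03, -9.99998204e-01]]), 'ft_force': array([-0.08872571, -0.12879715,  0.11403823]), 'torque': array([ 0.00430683, -0.02178318,  0.01517494]), 'gripper_force': 0.0, 'width': 0.09398823740212504} 0.0188
scene [[347.29177188   0.         254.18653673]
 [  0.         347.29177188 195.48477037]
 [  0.           0.           1.        ]] [[-0.75803803  0.65213475 -0.00993064  0.32723479]
 [ 0.55688245  0.63924141 -0.53033231 -0.2388222 ]
 [-0.33950005 -0.40754226 -0.84773169  1.23775891]
 [ 0.          0.          0.          1.        ]]
top [[483.48945879   0.         258.10206567]
 [  0.         483.48945879 188.3442783 ]
 [  0.           0.           1.        ]] [[-0.01050837 -0.99993425  0.00459015 -0.00617317]
 [-0.97833427  0.00933197 -0.20682113  0.45642071]
 [ 0.20676469 -0.00666405 -0.978368    1.52677022]
 [ 0.          0.          0.          1.        ]]
```

View pics/scene0.png

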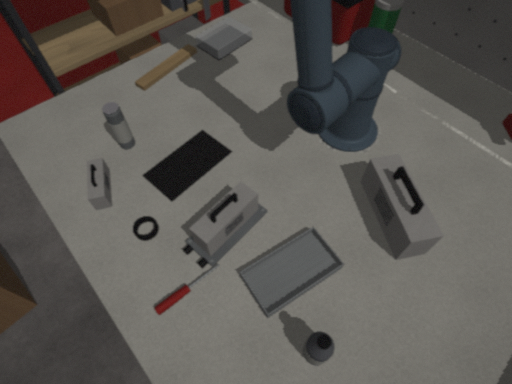

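View pics/top0.png

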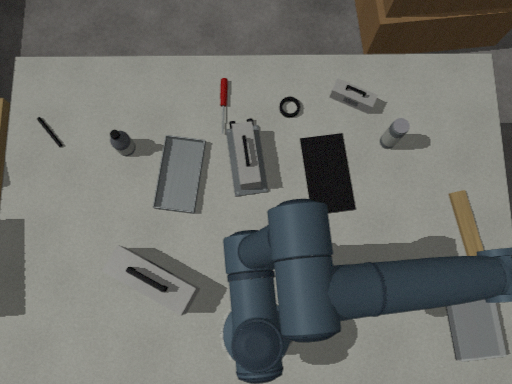

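Top view: things like the cover are the small one (355,95), the middle one on the box (248,158) and the large one (160,280), so I want the one on the box. Like the tray: (181,175) and a larger one (478,335). The mat is at (328,173), with the tape, driver, oil and spray around. Next I measure the sizes to confirm.

```bash
cat > h.py <<'E'
import numpy as np,cv2
def cloud(c):
    z=c["range_z"].astype(float);K=c["mtx"];T=c["extrinsics"]
    v,u=np.mgrid[:z.shape[0],:z.shape[1]]
    P=np.stack([(u-K[0,2])/K[0,0]*z,(v-K[1,2])/K[1,1]*z,z],-1)
    W=(P-T[:3,3])@T[:3,:3]; W[z==0]=np.nan
    return W
def proj(c,p):
    q=c["extrinsics"][:3,:3]@np.asarray(p)+c["extrinsics"][:3,3];q=c["mtx"]@q;return q[:2]/q[2]
def rect(xy):
    (cx,cy),(w,h),a=cv2.minAreaRect((xy*1000).astype(np.float32))
    if w<h: w,h,a=h,w,a+90
    return round(cx,1),round(cy,1),round(w,1),round(h,1),round((a+90)%180-90,2)
def blob(W,box,zl,zh,col=None,f=None,er=0):
    u0,u1,v0,v1=box;m=np.zeros(W.shape[:2],bool);m[v0:v1,u0:u1]=1
    m&=(W[...,2]>zl)&(W[...,2]<zh)
    if f is not None: m&=f(col.astype(int))
    m=cv2.morphologyEx(m.astype(np.uint8),cv2.MORPH_OPEN,np.ones((2,2)))
    n,l,s,_=cv2.connectedComponentsWithStats(m)
    if n<2: return None,None
    k=1+s[1:,4].argmax();p=W[l==k];return rect(p[:,:2]),(len(p),np.nanmedian(p[:,2]).round(4))
E
python3 - <<'E'
from h import *
c=np.load("top0.npz");W=cloud(c);C=c["color"]
print("bench z",np.nanmedian(W[220:240,60:110,2]),np.nanmedian(W[60:80,150:200,2]))
for n,b,zl,zh in[("covertop",(215,285,105,205),.08,.108),("handle",(215,285,105,205),.115,.15),("handle small",(325,390,75,115),.05,.2),("handle big",(110,210,240,320),.1,.3),
 ("bigtop",(110,210,240,320),.1,.13),("boxplate",(215,285,105,205),.006,.02),("trayrim",(145,215,125,220),.02,.04),("tray all",(145,215,125,220),.002,.04),("tray2",(440,512,290,370),.01,.08)]:
    print(n,*blob(W,b,zl,zh))
print("mat",*blob(W,(295,360,125,220),-.01,.02,C,lambda c:c.sum(2)<120))
for n,b in[("spray",(375,415,110,155)),("oil",(105,140,122,160)),("tape",(275,303,92,122)),("driver",(215,232,75,135))]: print(n,*blob(W,b,.006,.3))
s=np.load("scene0.npz");W=cloud(s)
for n,b,zl,zh in[("covertop",(170,270,175,265),.09,.108),("handle",(170,270,175,265),.118,.15),("trayrim",(230,350,220,320),.022,.04),("boxplate",(170,270,175,270),.006,.02)]: print("S",n,*blob(W,b,zl,zh))
i=cv2.resize(C[95:215,205:365],(800,600),interpolation=2);cv2.imwrite("pics/crop.png",i[:,:,::-1])
E
```

```text
bench z 0.0008632991544330913 0.0010836831447979436
covertop (572.1, 23.5, 219.9, 70.6, 7.86) (1141, np.float64(0.1006))
handle (566.5, 24.1, 101.3, 12.3, 9.91) (115, np.float64(0.1324))
handle small (790.3, -351.3, 150.5, 79.2, 64.76) (656, np.float64(0.065))
handle big (160.6, 323.0, 275.5, 101.6, 61.44) (2761, np.float64(0.1197))
bigtop (160.2, 323.3, 275.5, 102.5, 61.44) (2481, np.float64(0.1193))
boxplate (562.7, 24.0, 240.2, 112.3, 7.45) (914, np.float64(0.0127))
trayrim (607.6, 297.9, 77.0, 10.8, -7.97) (49, np.float64(0.0175))
tray all (521.5, 248.0, 270.7, 147.5, -10.48) (2290, np.float64(0.0055))
tray2 (-21.5, -602.9, 316.1, 0.0, 38.0) (2819, np.float64(0.0501))
mat (nan, nan, 0.0, 0.0, 0.0) (3066, np.float64(0.0039))
spray (643.2, -491.0, 140.0, 50.6, -56.69) (548, np.float64(0.1327))
oil (606.1, 427.1, 61.8, 45.2, -47.64) (474, np.float64(0.097))
tape (746.6, -127.3, 71.3, 68.6, 82.77) (215, np.float64(0.0193))
driver (793.5, 100.4, 139.1, 20.4, 0.13) (211, np.float64(0.0219))
S covertop (539.8, 29.7, 248.8, 62.9, 8.27) (1474, np.float64(0.1007))
S handle (558.8, 26.3, 105.6, 10.3, 13.81) (185, np.float64(0.1313))
S trayrim (508.1, 255.2, 263.9, 134.4, -8.02) (591, np.float64(0.0232))
S boxplate (573.7, 78.8, 247.6, 104.1, -18.71) (916, np.float64(0.0123))
```

View pics/crop.png

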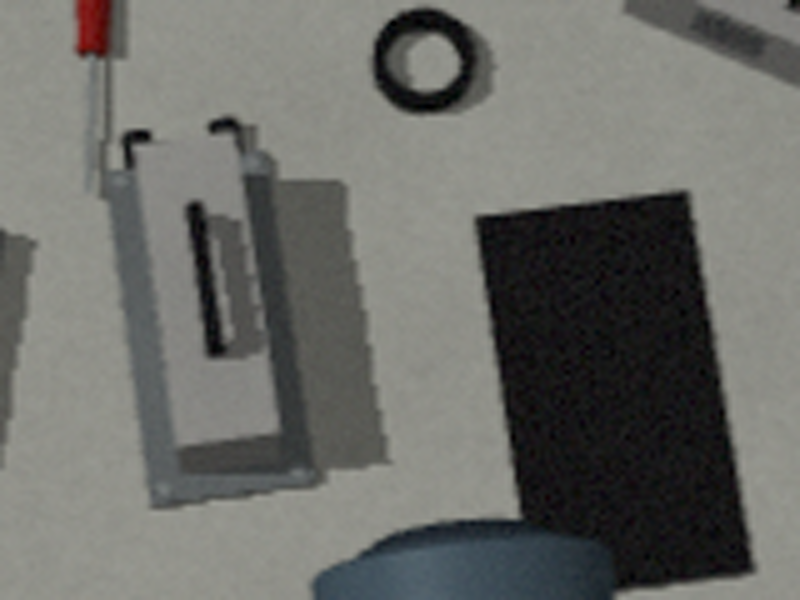

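The crop shows the middle-sized cover sitting on the grey box plate, with its handle at crop (207,280), the bare mat to the right and the driver tip close to the plate's far-left corner. Next: the mat's pose and the first move.

```bash
cat >> h.py <<'E'
def go(s,p,yaw=None):
    "tool-axis shares needed: (slide in units of 25mm, rotvec in units .1rad)"
    R=s["ee_rot"]; from scipy.spatial.transform import Rotation as Ro
    r=np.zeros(3)
    if yaw is not None:
        T=np.array([[np.cos(yaw),np.sin(yaw),0],[np.sin(yaw),-np.cos(yaw),0],[0,0,-1]])
        r=Ro.from_matrix(R.T@T).as_rotvec()/.1; R=T
    return "slide(after rot)",(R.T@(np.array(p)-s["position"])/.025).round(3),"rot",r.round(3)
E
python3 - <<'E'
from h import *
from cell import state
c=np.load("top0.npz");W=cloud(c);C=c["color"].astype(int)
m=np.zeros(C.shape[:2],bool);m[125:220,295:360]=1;m&=(C.sum(2)<120)&(np.abs(C[...,2]-C[...,0])<15)&(W[...,2]<.015)
p=W[m];p=p[~np.isnan(p[:,0])];print("mat",rect(p[:,:2]),len(p))
for v,u in[(140,145+0)]:pass
s=state();print(go(s,(.567,.024,.2),np.deg2rad(7.7)))
E
```

```text
mat (516.9, -244.3, 266.8, 147.1, 6.77) 3065
('slide(after rot)', array([ 19.325, -23.684,   0.18 ]), 'rot', array([-1.600e-02, -1.000e-03,  1.265e+00]))
```

Request:
arm_command --motion '[{"slide":[0,0,0],"rotation":[0,0,0.63],"jaw":94},{"slide":[0,0,0],"rotation":[0,0,0.63],"jaw":94},{"slide":[0.88,-1,0],"rotation":[0,0,0],"jaw":94},{"slide":[0.88,-1,0],"rotation":[0,0,0],"jaw":94},{"slide":[0.88,-1,0],"rotation":[0,0,0],"jaw":94},{"slide":[0.88,-1,0],"rotation":[0,0,0],"jaw":94},{"slide":[0.88,-1,0],"rotation":[0,0,0],"jaw":94},{"slide":[0.88,-1,0],"rotation":[0,0,0],"jaw":94}]'

```text
time_s: 1.1
position: [0.2786, -0.4604, 0.205]
ee_rot: [[0.991, 0.134, -0.0], [0.134, -0.991, 0.001], [-0.0, -0.001, -1.0]]
ft_force: [0.2, 0.5, 1.3]
width: 0.0941
gripper_force: 0.0
```

Request:
arm_command --motion '[{"slide":[0.88,-1,0],"rotation":[0,0,0],"jaw":94},{"slide":[0.88,-1,0],"rotation":[0,0,0],"jaw":94},{"slide":[0.88,-1,0],"rotation":[0,0,0],"jaw":94},{"slide":[0.88,-1,0],"rotation":[0,0,0],"jaw":94},{"slide":[0.88,-1,0],"rotation":[0,0,0],"jaw":94},{"slide":[0.88,-1,0],"rotation":[0,0,0],"jaw":94},{"slide":[0.88,-1,0],"rotation":[0,0,0],"jaw":94},{"slide":[0.88,-1,0],"rotation":[0,0,0],"jaw":94}]'

```text
time_s: 2.1
position: [0.4261, -0.2386, 0.2051]
ee_rot: [[0.991, 0.134, -0.0], [0.134, -0.991, 0.0], [-0.0, -0.0, -1.0]]
ft_force: [-0.4, -0.9, -0.3]
width: 0.0938
gripper_force: 0.0
```

Request:
arm_command --motion '[{"slide":[0.88,-1,0],"rotation":[0,0,0],"jaw":94},{"slide":[0.88,-1,0],"rotation":[0,0,0],"jaw":94},{"slide":[0.88,-1,0],"rotation":[0,0,0],"jaw":94},{"slide":[0.88,-1,0],"rotation":[0,0,0],"jaw":94},{"slide":[0.88,-1,0],"rotation":[0,0,0],"jaw":94},{"slide":[0.88,-1,0],"rotation":[0,0,0],"jaw":94},{"slide":[0.88,-1,0],"rotation":[0,0,0],"jaw":94},{"slide":[0.88,-1,0],"rotation":[0,0,0],"jaw":94}]'

```text
time_s: 3.1
position: [0.5735, -0.0169, 0.205]
ee_rot: [[0.991, 0.134, -0.001], [0.134, -0.991, 0.0], [-0.001, -0.0, -1.0]]
ft_force: [0.3, 0.4, -0.5]
width: 0.0941
gripper_force: 0.0
```

```bash
python3 - <<'E'
from h import *
from cell import state,vision
s=state();print(s["time_s"],s["position"],s["q"]);print(go(s,(.567,.024,.109),np.deg2rad(7.7)))
c=vision.capture("scene");W=cloud(c);C=c["color"]
print("tray",*blob(W,(230,350,220,320),.022,.04))
cv2.imwrite("pics/s1.png",C[:,:,::-1])
E
```

```text
3.1 [ 0.57351628 -0.01691272  0.20497058] [-2.26983209e-01  6.92406630e-02  1.75609124e+00 -5.64036831e-05
  1.31710749e+00  1.20896628e+00]
('slide(after rot)', array([-0.039, -1.657,  3.839]), 'rot', array([-0.002,  0.008,  0.005]))
tray (474.3, 260.1, 194.9, 133.4, -7.87) (334, np.float64(0.0231))
```

View pics/s1.png

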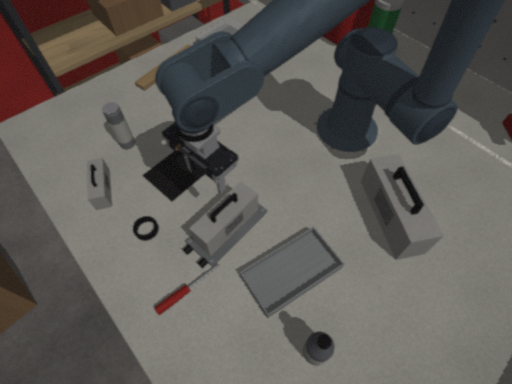

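The picture shows the gripper just short of the box, above the handle at (222,207), and nothing moved. Descend, close and lift.

Request:
arm_command --motion '[{"slide":[0,-0.83,0],"rotation":[0,0,0],"jaw":60},{"slide":[0,-0.83,0],"rotation":[0,0,0],"jaw":60},{"slide":[0,0,0.8],"rotation":[0,0,0],"jaw":60},{"slide":[0,0,0.8],"rotation":[0,0,0],"jaw":60},{"slide":[0,0,0.8],"rotation":[0,0,0],"jaw":60},{"slide":[0,0,0.8],"rotation":[0,0,0],"jaw":60},{"slide":[0,0,0.64],"rotation":[0,0,0],"jaw":60},{"slide":[0,0,0],"rotation":[0,0,0],"jaw":60}]'

```text
time_s: 4.15
position: [0.5666, 0.0232, 0.1076]
ee_rot: [[0.991, 0.134, -0.003], [0.134, -0.991, 0.001], [-0.003, -0.001, -1.0]]
ft_force: [-0.7, 0.3, 0.2]
width: 0.0598
gripper_force: 0.0
```

Request:
arm_command --motion '[{"slide":[0,0,0],"rotation":[0,0,0],"jaw":20},{"slide":[0,0,0],"rotation":[0,0,0],"jaw":14},{"slide":[0,0,0],"rotation":[0,0,0],"jaw":10},{"slide":[0,0,0],"rotation":[0,0,0],"jaw":0},{"slide":[0,0,0],"rotation":[0,0,0],"jaw":0},{"slide":[0,0,0],"rotation":[0,0,0],"jaw":0},{"slide":[0,0,0],"rotation":[0,0,0],"jaw":0},{"slide":[0,0,0],"rotation":[0,0,0],"jaw":0}]'

```text
time_s: 5.15
position: [0.5676, 0.0232, 0.1093]
ee_rot: [[0.991, 0.134, -0.0], [0.134, -0.991, 0.0], [-0.0, -0.0, -1.0]]
ft_force: [0.3, 1.6, -1.3]
width: 0.0115
gripper_force: 30.0
```

```bash
python3 - <<'E'
from h import *
from cell import state,vision
s=state();print(s)
c=vision.capture("top")
W=cloud(c);print("tray",*blob(W,(145,215,125,220),.002,.04),"plate",*blob(W,(215,285,105,205),.006,.02))
E
```

```text
{'time_s': 5.15, 'q': array([-1.58747451e-01,  1.63122041e-01,  1.84000066e+00,  7.05737077e-05,
        1.13879297e+00,  1.27724431e+00]), 'dq': array([-0.00054642,  0.001985  , -0.00049893, -0.0003901 , -0.00051206,
        0.00019553]), 'effort': array([-3.69854188e-01, -3.59979451e+01, -2.91279852e+01, -1.29018668e-01,
       -4.03042522e-02,  1.11408974e-02]), 'position': array([0.5676163 , 0.02317975, 0.10926478]), 'ee_rot': array([[ 9.90931544e-01,  1.34367332e-01, -3.08815964e-04],
       [ 1.34367373e-01, -9.90931580e-01,  1.14345894e-04],
       [-2.90651139e-04, -1.54803743e-04, -9.99999946e-01]]), 'ft_force': array([ 0.33510958,  1.55584441, -1.32315092]), 'torque': array([ 0.12291386,  0.0180215 , -0.01418162]), 'gripper_force': 29.99954402446747, 'width': 0.01148225712208308}
tray (529.0, 265.2, 280.8, 129.8, -18.7) (2366, np.float64(0.0056)) plate (501.3, -35.5, 124.9, 43.5, -16.27) (167, np.float64(0.0113))
```

Request:
arm_command --motion '[{"slide":[0,0,-0.2],"rotation":[0,0,0],"jaw":0},{"slide":[0,0,-0.5],"rotation":[0,0,0],"jaw":0},{"slide":[0,0,-0.7],"rotation":[0,0,0],"jaw":0},{"slide":[0,0,-0.8],"rotation":[0,0,0],"jaw":0},{"slide":[0,0,-0.8],"rotation":[0,0,0],"jaw":0},{"slide":[0,0,-0.8],"rotation":[0,0,0],"jaw":0},{"slide":[0,0,-0.6],"rotation":[0,0,0],"jaw":0},{"slide":[0,0,-0.1],"rotation":[0,0,0],"jaw":0}]'

```text
time_s: 6.2
position: [0.5684, 0.023, 0.2236]
ee_rot: [[0.991, 0.134, 0.002], [0.134, -0.991, -0.0], [0.002, 0.001, -1.0]]
ft_force: [0.0, 1.0, -3.2]
width: 0.0117
gripper_force: 30.0
```

Request:
arm_command --motion '[{"slide":[-0.1,0.3,0],"rotation":[0,0,0],"jaw":0},{"slide":[-0.2,0.7,0],"rotation":[0,0,0],"jaw":0},{"slide":[-0.3,0.9,0],"rotation":[0,0,0],"jaw":0},{"slide":[-0.3,0.9,0],"rotation":[0,0,0],"jaw":0},{"slide":[-0.3,0.9,0],"rotation":[0,0,0],"jaw":0},{"slide":[-0.3,0.9,0],"rotation":[0,0,0],"jaw":0},{"slide":[-0.3,0.9,0],"rotation":[0,0,0],"jaw":0},{"slide":[-0.3,0.9,0],"rotation":[0,0,0],"jaw":0}]'

```text
time_s: 7.2
position: [0.5361, -0.1442, 0.221]
ee_rot: [[0.991, 0.133, -0.002], [0.133, -0.991, 0.0], [-0.001, -0.001, -1.0]]
ft_force: [-1.3, -0.0, -2.4]
width: 0.0116
gripper_force: 30.0
```

Request:
arm_command --motion '[{"slide":[-0.3,0.9,0],"rotation":[0,0,0],"jaw":0},{"slide":[-0.3,0.9,0],"rotation":[0,0,0],"jaw":0},{"slide":[-0.3,0.9,0],"rotation":[0,0,0],"jaw":0},{"slide":[-0.3,0.8,0],"rotation":[0,0,0],"jaw":0},{"slide":[-0.14,0.41,0],"rotation":[0,0,0],"jaw":0},{"slide":[0,0,0],"rotation":[0,0,0],"jaw":0},{"slide":[0,0,0.4],"rotation":[0,0,0],"jaw":0},{"slide":[0,0,0.7],"rotation":[0,0,0],"jaw":0}]'

```text
time_s: 8.2
position: [0.5175, -0.2433, 0.1939]
ee_rot: [[0.991, 0.135, 0.001], [0.135, -0.991, -0.0], [0.001, 0.001, -1.0]]
ft_force: [-0.4, -0.3, -3.2]
width: 0.0118
gripper_force: 30.0
```

```bash
python3 - <<'E'
from h import *
from cell import state,vision
s=state();print(s["position"],s["width"],s["ft_force"],s["torque"],go(s,(.517,-.244,.1005)))
c=vision.capture("top");cv2.imwrite("pics/t2.png",c["color"][:,:,::-1]);np.savez("t2.npz",**c)
c=vision.capture("scene");cv2.imwrite("pics/s2.png",c["color"][:,:,::-1]);np.savez("s2.npz",**c)
E
```

```text
[ 0.51754966 -0.24331143  0.19390259] 0.011784375032680814 [-0.41027252 -0.32843461 -3.15240209] [0.04710489 0.06788481 0.03776939] ('slide(after rot)', array([-0.028,  0.022,  3.736]), 'rot', array([0., 0., 0.]))
```

View pics/s2.png

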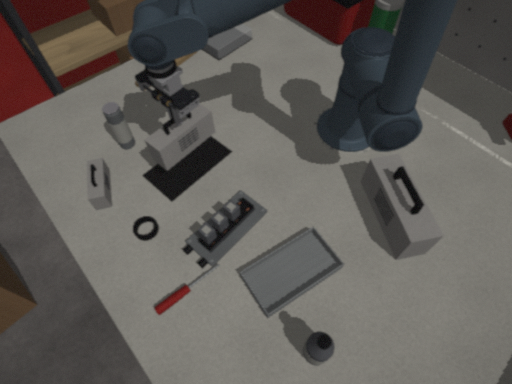

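The picture shows the cover hanging over the mat, with about three relays on the box around (210–245,205–235). The tray at (290,268) is empty. Lower, release and back off upward.

Request:
arm_command --motion '[{"slide":[0,0,0.8],"rotation":[0,0,0],"jaw":0},{"slide":[0,0,0.8],"rotation":[0,0,0],"jaw":0},{"slide":[0,0,0.8],"rotation":[0,0,0],"jaw":0},{"slide":[0,0,0.7],"rotation":[0,0,0],"jaw":0},{"slide":[0,0,0.4],"rotation":[0,0,0],"jaw":0},{"slide":[0,0,0.15],"rotation":[0,0,0],"jaw":0},{"slide":[0,0,0.08],"rotation":[0,0,0],"jaw":0},{"slide":[0,0,0],"rotation":[0,0,0],"jaw":0}]'

```text
time_s: 9.3
position: [0.5175, -0.2441, 0.1018]
ee_rot: [[0.991, 0.134, 0.001], [0.134, -0.991, -0.001], [0.001, 0.001, -1.0]]
ft_force: [0.3, -0.4, -2.9]
width: 0.0118
gripper_force: 30.0
```

```bash
python3 - <<'E'
from h import *
from cell import state
s=state();print(s["position"],s["width"],s["ft_force"],s["torque"])
c=np.load("t2.npz");W=cloud(c);C=c["color"]
print("plate",*blob(W,(215,285,105,205),.006,.02));print("board",*blob(W,(215,285,105,205),.028,.042))
m=np.zeros(W.shape[:2],np.uint8);m[105:205,215:285]=(W[105:205,215:285,2]>.086)
n,l,st,_=cv2.connectedComponentsWithStats(m)
for k in range(1,n):
    if st[k,4]>8:p=W[l==k];print(rect(p[:,:2]),st[k,4],p[:,2].mean())
cv2.imwrite("pics/c2.png",cv2.resize(C[110:210,205:295],(540,600),interpolation=2)[:,:,::-1])
E
```

```text
[ 0.51749078 -0.24407325  0.10175125] 0.011820070208191896 [ 0.30756906 -0.44125746 -2.89705447] [ 0.03100694 -0.03185529 -0.0257259 ]
plate (568.2, 25.2, 242.9, 111.0, 9.72) (1251, np.float64(0.0127))
board (510.8, 16.7, 43.9, 24.9, -77.5) (77, np.float64(0.0328))
(634.9, 36.7, 35.6, 34.0, -82.4) 111 0.09220975877057742
(586.4, 30.2, 35.6, 33.4, -82.26) 107 0.09298836930177486
(539.3, 23.8, 35.8, 32.1, -82.41) 111 0.09294727301255105
(327.6, -44.8, 54.5, 31.6, -4.7) 182 0.6123884012727473
```

View pics/c2.png

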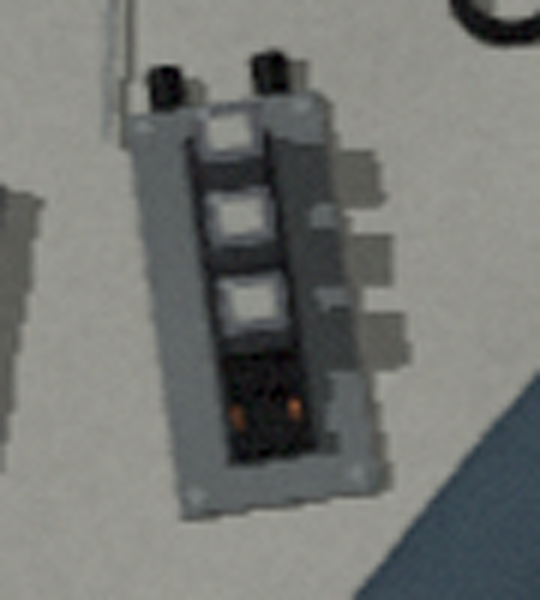

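Three relays (crop (230,130), (240,215), (252,305)), and the near socket is empty with its orange clips showing. Relays' spacing gives a yaw of 7.7°. Release the cover.

Request:
arm_command --motion '[{"slide":[0,0,0.05],"rotation":[0,0,0],"jaw":0},{"slide":[0,0,0],"rotation":[0,0,0],"jaw":0},{"slide":[0,0,0],"rotation":[0,0,0],"jaw":30},{"slide":[0,0,0],"rotation":[0,0,0],"jaw":60},{"slide":[0,0,0],"rotation":[0,0,0],"jaw":60},{"slide":[0,0,0],"rotation":[0,0,0],"jaw":60},{"slide":[0,0,-0.5],"rotation":[0,0,0],"jaw":60},{"slide":[0,0,-1],"rotation":[0,0,0],"jaw":60}]'

```text
time_s: 10.3
position: [0.5166, -0.2434, 0.1376]
ee_rot: [[0.991, 0.134, -0.002], [0.134, -0.991, 0.001], [-0.001, -0.001, -1.0]]
ft_force: [0.4, 0.5, 0.3]
width: 0.0599
gripper_force: 0.0
```

```bash
python3 - <<'E'
from h import *
from cell import state,vision
s=state();print(s["time_s"],s["position"],s["width"],s["ft_force"],s["torque"])
c=np.load("s2.npz");W=cloud(c)
m=(W[...,2]>.087)&(W[...,2]<.1);m[:190]=0;m[250:]=0;m[:,:190]=0;m[:,262:]=0
n,l,st,_=cv2.connectedComponentsWithStats(m.astype(np.uint8))
for k in range(1,n):
    if st[k,4]>8:p=W[l==k];print("S",rect(p[:,:2]),st[k,4],p[:,2].mean())
c=vision.capture("top");np.savez("t3.npz",**c);W=cloud(c)
print("tray",*blob(W,(145,215,125,220),.002,.04))
C=c["color"]
# tray floor/rim mask via colour contour
import json
s3=vision.capture("scene");np.savez("s3.npz",**s3);W=cloud(s3)
print("S tray rim",*blob(W,(230,350,220,320),.02,.04),"S all",*blob(W,(230,350,220,320),.004,.04))
print("S cover handle",*blob(W,(130,240,80,180),.113,.126))
E
```

```text
10.3 [ 0.51661038 -0.2434305   0.1375888 ] 0.059928342343288296 [0.39142758 0.51333677 0.28529066] [ 0.01119494 -0.0556285  -0.01012026]
S (539.1, 27.4, 37.2, 31.9, -80.3) 143 0.09272385143187564
S (586.4, 33.1, 36.4, 32.2, -83.5) 146 0.09257620934384178
S (634.2, 39.8, 36.8, 31.8, -81.57) 155 0.09250412012184912
tray (515.9, 242.4, 273.8, 154.5, -13.08) (2228, np.float64(0.0056))
S tray rim (508.8, 256.2, 263.2, 133.8, -7.81) (639, np.float64(0.0228)) S all (508.3, 257.3, 263.3, 136.7, -8.0) (1760, np.float64(0.0066))
S cover handle (534.7, -239.1, 43.0, 40.6, -21.1) (54, np.float64(0.1183))
```

The cover is released. Next I work out the move to above the nearest relay.

```bash
python3 - <<'E'
from h import *
from cell import state
s=state();s["position"]=np.array([.517,-.244,.138])
print(go(s,(.5392,.0235,.16),np.deg2rad(7.7)))
E
```

```text
('slide(after rot)', array([  2.314, -10.485,  -0.88 ]), 'rot', array([ 0.047, -0.049,  0.005]))
```

Request:
arm_command --motion '[{"slide":[0,0,-1],"rotation":[0,0,0],"jaw":60},{"slide":[0,0,-0.4],"rotation":[0,0,0],"jaw":70},{"slide":[0.2,-0.8,0],"rotation":[0,0,0],"jaw":70},{"slide":[0.2,-0.8,0],"rotation":[0,0,0],"jaw":70},{"slide":[0.2,-0.8,0],"rotation":[0,0,0],"jaw":70},{"slide":[0.2,-0.8,0],"rotation":[0,0,0],"jaw":70},{"slide":[0.2,-0.8,0],"rotation":[0,0,0],"jaw":70},{"slide":[0.2,-0.8,0],"rotation":[0,0,0],"jaw":70}]'

```text
time_s: 11.4
position: [0.5309, -0.1193, 0.1724]
ee_rot: [[0.991, 0.135, 0.0], [0.135, -0.991, 0.0], [0.0, -0.0, -1.0]]
ft_force: [-0.6, 0.1, -1.0]
width: 0.07
gripper_force: 0.0
```

Request:
arm_command --motion '[{"slide":[0.2,-0.8,0],"rotation":[0,0,0],"jaw":70},{"slide":[0.2,-0.8,0],"rotation":[0,0,0],"jaw":70},{"slide":[0.2,-0.8,0],"rotation":[0,0,0],"jaw":70},{"slide":[0.2,-0.8,0],"rotation":[0,0,0],"jaw":70},{"slide":[0.2,-0.8,0],"rotation":[0,0,0],"jaw":70},{"slide":[0.1,-0.8,0],"rotation":[0,0,0],"jaw":70},{"slide":[0,-0.5,0],"rotation":[0,0,0],"jaw":70},{"slide":[0,0,0],"rotation":[0,0,0],"jaw":70}]'

```text
time_s: 12.4
position: [0.54, 0.0149, 0.1724]
ee_rot: [[0.991, 0.136, -0.0], [0.136, -0.991, -0.0], [-0.0, 0.0, -1.0]]
ft_force: [0.7, -0.5, -0.0]
width: 0.0699
gripper_force: 0.0
```

```bash
python3 - <<'E'
from h import *
from cell import state,vision
s=state()
print(s["position"],go(s,(.5392,.0235,.046),np.deg2rad(7.7)))
s3=vision.capture("scene");np.savez("s4.npz",**s3);W=cloud(s3)
print("S cover handle",*blob(W,(130,240,80,190),.113,.13))
print("S cover top",*blob(W,(130,240,80,190),.08,.098))
E
```

```text
[0.53999114 0.01488546 0.17243734] ('slide(after rot)', array([ 0.015, -0.346,  5.057]), 'rot', array([0.001, 0.001, 0.017]))
S cover handle (nan, nan, 0.0, 0.0, 0.0) (148, np.float64(0.1231))
S cover top (592.8, -168.5, 202.6, 103.5, 67.96) (561, np.float64(0.0916))
```

Request:
arm_command --motion '[{"slide":[0.015,-0.34,0.4],"rotation":[0,0,0],"jaw":70},{"slide":[0,0,0.8],"rotation":[0,0,0],"jaw":70},{"slide":[0,0,0.8],"rotation":[0,0,0],"jaw":70},{"slide":[0,0,0.8],"rotation":[0,0,0],"jaw":70},{"slide":[0,0,0.8],"rotation":[0,0,0],"jaw":70},{"slide":[0,0,0.8],"rotation":[0,0,0],"jaw":70},{"slide":[0,0,0.65],"rotation":[0,0,0],"jaw":60},{"slide":[0,0,0],"rotation":[0,0,0],"jaw":50}]'

```text
time_s: 13.45
position: [0.5381, 0.0227, 0.0445]
ee_rot: [[0.991, 0.134, -0.003], [0.134, -0.991, 0.001], [-0.003, -0.001, -1.0]]
ft_force: [-0.2, -1.1, 0.6]
width: 0.0536
gripper_force: 0.0
```

Request:
arm_command --motion '[{"slide":[0,0,0],"rotation":[0,0,0],"jaw":42},{"slide":[0,0,0],"rotation":[0,0,0],"jaw":40},{"slide":[0,0,0],"rotation":[0,0,0],"jaw":38},{"slide":[0,0,0],"rotation":[0,0,0],"jaw":37},{"slide":[0,0,0],"rotation":[0,0,0],"jaw":34},{"slide":[0,0,0],"rotation":[0,0,0],"jaw":30},{"slide":[0,0,0],"rotation":[0,0,0],"jaw":30},{"slide":[0,0,0],"rotation":[0,0,0],"jaw":30}]'

```text
time_s: 14.45
position: [0.5397, 0.025, 0.0472]
ee_rot: [[0.991, 0.134, 0.001], [0.134, -0.991, 0.005], [0.001, -0.005, -1.0]]
ft_force: [0.2, 9.7, 3.8]
width: 0.036
gripper_force: 29.9
```

```bash
python3 - <<'E'
from cell import state
s=state();print(s["position"],s["ft_force"],s["torque"],s["width"])
E
```

```text
[0.5396689  0.02501214 0.04722914] [0.23432191 9.69409291 3.82674494] [2.07461811 0.28398048 0.0602416 ] 0.03600226794482355
```

Request:
arm_command --motion '[{"slide":[0,-0.02,0],"rotation":[0,0,0],"jaw":30},{"slide":[0,-0.02,0],"rotation":[0,0,0],"jaw":30},{"slide":[0,-0.02,0],"rotation":[0,0,0],"jaw":30},{"slide":[0,0,0],"rotation":[0,0,0],"jaw":30},{"slide":[0,0,0],"rotation":[0,0,0],"jaw":30},{"slide":[0,0,0],"rotation":[0,0,0],"jaw":30},{"slide":[0,0,0],"rotation":[0,0,0],"jaw":30},{"slide":[0,0,0],"rotation":[0,0,0],"jaw":30}]'

```text
time_s: 15.45
position: [0.5397, 0.0252, 0.0472]
ee_rot: [[0.991, 0.134, 0.001], [0.134, -0.991, 0.002], [0.001, -0.002, -1.0]]
ft_force: [-0.7, 6.1, 2.8]
width: 0.036
gripper_force: 29.9
```

```bash
python3 - <<'E'
from cell import state
s=state();print(s["position"],s["ft_force"],s["torque"],s["ee_rot"][:,2])
E
```

```text
[0.53966778 0.02522142 0.04717341] [-0.71230191  6.08011424  2.7887888 ] [ 1.19439334e+00  1.50674700e-01 -2.94642211e-04] [ 0.00115019  0.00207639 -0.99999718]
```

Request:
arm_command --motion '[{"slide":[0,-0.02,0],"rotation":[0,0,0],"jaw":30},{"slide":[0,-0.02,0],"rotation":[0,0,0],"jaw":30},{"slide":[0,-0.02,0],"rotation":[0,0,0],"jaw":30},{"slide":[0,-0.02,0],"rotation":[0,0,0],"jaw":30},{"slide":[0,0,0],"rotation":[0,0,0],"jaw":30},{"slide":[0,0,0],"rotation":[0,0,0],"jaw":30},{"slide":[0,0,0],"rotation":[0,0,0],"jaw":30},{"slide":[0,0,0],"rotation":[0,0,0],"jaw":30}]'

```text
time_s: 16.45
position: [0.5396, 0.0255, 0.0469]
ee_rot: [[0.991, 0.135, 0.001], [0.135, -0.991, -0.001], [0.001, 0.001, -1.0]]
ft_force: [-0.9, 2.8, 5.2]
width: 0.036
gripper_force: 30.0
```

```bash
python3 - <<'E'
from cell import state
s=state();print(s["position"],s["ft_force"],s["torque"],s["ee_rot"][:,2])
E
```

```text
[0.53964198 0.02554328 0.04691998] [-0.89932244  2.75355318  5.24171699] [ 0.44423927  0.18474878 -0.02798584] [ 0.00137535 -0.001019   -0.99999854]
```

Request:
arm_command --motion '[{"slide":[0,0.02,-0.026],"rotation":[0.375,0,0],"jaw":30},{"slide":[0,0.02,-0.026],"rotation":[0.375,0,0],"jaw":30},{"slide":[0,0.02,-0.026],"rotation":[0.375,0,0],"jaw":30},{"slide":[0,0.02,-0.026],"rotation":[0.375,0,0],"jaw":30},{"slide":[0,0,0],"rotation":[0,0,0],"jaw":30},{"slide":[0,0,0],"rotation":[0,0,0],"jaw":30},{"slide":[0,0,0],"rotation":[0,0,0],"jaw":30},{"slide":[0,0,0],"rotation":[0,0,0],"jaw":30}]'

```text
time_s: 17.45
position: [0.5399, 0.023, 0.0492]
ee_rot: [[0.991, 0.134, -0.018], [0.135, -0.98, 0.146], [0.001, -0.147, -0.989]]
ft_force: [0.9, -4.7, 6.4]
width: 0.0361
gripper_force: 30.0
```

```bash
cat > st.py <<'E'
from cell import state
import numpy as np
s=state();R=s["ee_rot"];print("t",s["time_s"],"p",s["position"].round(4),"F",s["ft_force"].round(1),"M",s["torque"].round(2),"tilt",round(float(np.arcsin(R[2,1])),3),round(float(np.arcsin(R[2,0])),3),"w",round(s["width"],4),s["gripper_force"])
E
python3 st.py
```

```text
t 17.45 p [0.5399 0.023  0.0492] F [ 0.9 -4.7  6.4] M [-0.71 -0.05 -0.02] tilt -0.147 0.001 w 0.0361 29.999919533729553
```

Request:
arm_command --motion '[{"slide":[0,0.02,-0.026],"rotation":[0.375,0,0],"jaw":30},{"slide":[0,0.02,-0.026],"rotation":[0.375,0,0],"jaw":30},{"slide":[0,0.02,-0.026],"rotation":[0.375,0,0],"jaw":30},{"slide":[0,0.02,-0.026],"rotation":[0.375,0,0],"jaw":30},{"slide":[0,0.01,-0.013],"rotation":[0.2,0,0],"jaw":30},{"slide":[0,0,0],"rotation":[0,0,0],"jaw":30},{"slide":[0,0,0],"rotation":[0,0,0],"jaw":30},{"slide":[0,0,0],"rotation":[0,0,0],"jaw":30}]'

```text
time_s: 18.45
position: [0.5403, 0.0206, 0.0514]
ee_rot: [[0.991, 0.128, -0.041], [0.134, -0.941, 0.311], [0.001, -0.314, -0.949]]
ft_force: [0.9, -4.9, 5.8]
width: 0.036
gripper_force: 30.0
```

```bash
python3 st.py
```

```text
t 18.45 p [0.5403 0.0206 0.0514] F [ 0.9 -4.9  5.8] M [-0.74 -0.15 -0.01] tilt -0.32 0.001 w 0.036 30.000584721565247
```

Request:
arm_command --motion '[{"slide":[0,-0.02,0.029],"rotation":[-0.4,0,0],"jaw":30},{"slide":[0,-0.02,0.029],"rotation":[-0.4,0,0],"jaw":30},{"slide":[0,-0.02,0.029],"rotation":[-0.4,0,0],"jaw":30},{"slide":[0,-0.02,0.029],"rotation":[-0.4,0,0],"jaw":30},{"slide":[0,-0.02,0.029],"rotation":[-0.4,0,0],"jaw":30},{"slide":[0,-0.02,0.029],"rotation":[-0.4,0,0],"jaw":30},{"slide":[0,-0.02,0.027],"rotation":[-0.4,0,0],"jaw":30},{"slide":[0,-0.02,0.025],"rotation":[-0.4,0,0],"jaw":30}]'

```text
time_s: 19.45
position: [0.5398, 0.0258, 0.0468]
ee_rot: [[0.991, 0.134, 0.002], [0.134, -0.991, -0.001], [0.002, 0.002, -1.0]]
ft_force: [1.2, -4.1, 7.7]
width: 0.0362
gripper_force: 30.0
```

Request:
arm_command --motion '[{"slide":[0,-0.021,-0.028],"rotation":[-0.4,0,0],"jaw":30},{"slide":[0,-0.021,-0.028],"rotation":[-0.4,0,0],"jaw":30},{"slide":[0,-0.021,-0.028],"rotation":[-0.4,0,0],"jaw":30},{"slide":[0,-0.021,-0.028],"rotation":[-0.4,0,0],"jaw":30},{"slide":[0,0,0],"rotation":[0,0,0],"jaw":30},{"slide":[0,0,0],"rotation":[0,0,0],"jaw":30},{"slide":[0,0,0],"rotation":[0,0,0],"jaw":30},{"slide":[0,0,0],"rotation":[0,0,0],"jaw":30}]'

```text
time_s: 20.45
position: [0.5389, 0.0294, 0.0494]
ee_rot: [[0.991, 0.133, 0.022], [0.134, -0.979, -0.156], [0.001, 0.157, -0.988]]
ft_force: [0.1, 2.9, 7.3]
width: 0.0358
gripper_force: 30.0
```

```bash
python3 st.py
```

```text
t 20.45 p [0.5389 0.0294 0.0494] F [0.1 2.9 7.3] M [ 0.21  0.02 -0.01] tilt 0.158 0.001 w 0.0358 30.000933408737183
```

Request:
arm_command --motion '[{"slide":[0,-0.021,-0.028],"rotation":[-0.4,0,0],"jaw":30},{"slide":[0,-0.021,-0.028],"rotation":[-0.4,0,0],"jaw":30},{"slide":[0,-0.021,-0.028],"rotation":[-0.4,0,0],"jaw":30},{"slide":[0,-0.021,-0.028],"rotation":[-0.4,0,0],"jaw":30},{"slide":[0,0,0],"rotation":[0,0,0],"jaw":30},{"slide":[0,0.025,-0.07],"rotation":[0,0,0],"jaw":30},{"slide":[0,0.025,-0.07],"rotation":[0,0,0],"jaw":30},{"slide":[0,0,0],"rotation":[0,0,0],"jaw":30}]'

```text
time_s: 21.45
position: [0.5374, 0.0309, 0.0542]
ee_rot: [[0.991, 0.128, 0.04], [0.134, -0.941, -0.311], [-0.002, 0.314, -0.949]]
ft_force: [0.7, 0.9, -2.0]
width: 0.0359
gripper_force: 30.0
```

```bash
python3 st.py
```

```text
t 21.45 p [0.5374 0.0309 0.0542] F [ 0.7  0.9 -2. ] M [ 0.31 -0.19  0.09] tilt 0.319 -0.002 w 0.0359 29.997558295726776
```

It came free (only its weight on the wrist). Lift out and level.

Request:
arm_command --motion '[{"slide":[0,0.06,-0.18],"rotation":[0,0,0],"jaw":30},{"slide":[0,0.09,-0.28],"rotation":[0,0,0],"jaw":30},{"slide":[0,0.1,-0.4],"rotation":[0.8,0,0],"jaw":30},{"slide":[0,0.1,-0.5],"rotation":[0.8,0,0],"jaw":30},{"slide":[0,0.08,-0.6],"rotation":[0.8,0,0],"jaw":30},{"slide":[0,0,-0.6],"rotation":[0.8,0,0],"jaw":30},{"slide":[0,0,-0.5],"rotation":[0,0,0],"jaw":30},{"slide":[0,0,0],"rotation":[0,0,0],"jaw":30}]'

```text
time_s: 22.45
position: [0.5384, 0.0338, 0.1338]
ee_rot: [[0.991, 0.135, 0.002], [0.135, -0.991, -0.001], [0.002, 0.002, -1.0]]
ft_force: [0.2, 0.1, -1.4]
width: 0.0356
gripper_force: 30.0
```

```bash
cat >> h.py <<'E'
def tray():
    from cell import vision
    W=cloud(vision.capture("scene"));m=np.nan_to_num(W[...,2]);X,Y=np.nan_to_num(W[...,0]),np.nan_to_num(W[...,1])
    k=(m>.02)&(m<.04)&(X>.3)&(X<.72)&(Y>.12)&(Y<.38)
    n,l,s,_=cv2.connectedComponentsWithStats(k.astype(np.uint8),connectivity=8);j=1+s[1:,4].argmax()
    return rect(W[l==j][:,:2]),s[j,4]
E
python3 st.py; python3 - <<'E'
from h import *
from cell import state,vision
t=tray();print(t);s=state()
c,ph=np.array(t[0][:2])/1000,np.deg2rad(t[0][4]);c=c-[0,.002]
for a in(-.065,0,.065):
    p=c+a*np.array([np.cos(ph),np.sin(ph)]);print(a,p.round(4),go(s,(*p,.09),np.deg2rad(7.7)))
c=vision.capture("scene");cv2.imwrite("pics/s5.png",c["color"][:,:,::-1])
E
```

```text
t 22.45 p [0.5384 0.0338 0.1338] F [ 0.2  0.1 -1.4] M [-0.02 -0.01  0.02] tilt 0.002 0.002 w 0.0356 29.99770224094391
((540.5, 234.0, 250.3, 136.6, -7.91), np.int32(642))
-0.065 [0.4761 0.2409] ('slide(after rot)', array([-1.336, -8.529,  1.712]), 'rot', array([ 0.009, -0.002,  0.01 ]))
0 [0.5405 0.232 ] ('slide(after rot)', array([ 1.168, -7.829,  1.712]), 'rot', array([ 0.009, -0.002,  0.01 ]))
0.065 [0.6049 0.2231] ('slide(after rot)', array([ 3.672, -7.13 ,  1.712]), 'rot', array([ 0.009, -0.002,  0.01 ]))
```

View pics/s5.png

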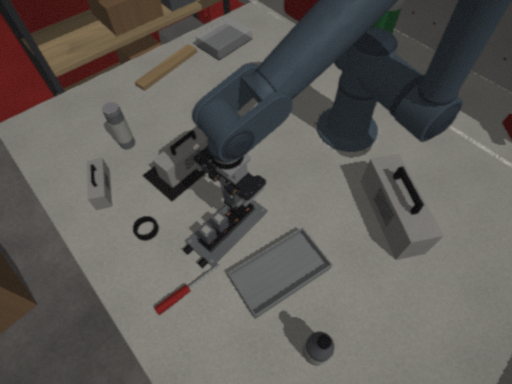

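The tray was knocked to about (540,234) (now at pixel (278,270)). I place the first relay at its near third.

Request:
arm_command --motion '[{"slide":[-0.1,-0.6,0],"rotation":[0,0,0],"jaw":30},{"slide":[-0.19,-1,0],"rotation":[0,0,0],"jaw":30},{"slide":[-0.19,-1,0],"rotation":[0,0,0],"jaw":30},{"slide":[-0.19,-1,0],"rotation":[0,0,0],"jaw":30},{"slide":[-0.19,-1,0],"rotation":[0,0,0],"jaw":30},{"slide":[-0.19,-1,0],"rotation":[0,0,0],"jaw":30},{"slide":[-0.19,-1,0],"rotation":[0,0,0],"jaw":30},{"slide":[-0.1,-1,0],"rotation":[0,0,0],"jaw":30}]'

```text
time_s: 23.55
position: [0.4775, 0.2192, 0.1318]
ee_rot: [[0.991, 0.136, -0.002], [0.136, -0.991, -0.0], [-0.002, 0.0, -1.0]]
ft_force: [0.7, 0.2, -1.0]
width: 0.0358
gripper_force: 30.0
```

Request:
arm_command --motion '[{"slide":[0,-0.9,0],"rotation":[0,0,0],"jaw":30},{"slide":[0,0,0.6],"rotation":[0,0,0],"jaw":30},{"slide":[0,0,0.8],"rotation":[0,0,0],"jaw":30},{"slide":[0,0,0.8],"rotation":[0,0,0],"jaw":30},{"slide":[0,0,0.8],"rotation":[0,0,0],"jaw":30},{"slide":[0,0,0.6],"rotation":[0,0,0],"jaw":30},{"slide":[0,0,0.3],"rotation":[0,0,0],"jaw":30},{"slide":[0,0,0.1],"rotation":[0,0,0],"jaw":30}]'

```text
time_s: 24.55
position: [0.476, 0.2397, 0.0322]
ee_rot: [[0.991, 0.134, -0.001], [0.134, -0.991, -0.0], [-0.001, 0.0, -1.0]]
ft_force: [0.5, -0.4, -1.5]
width: 0.036
gripper_force: 30.0
```

Request:
arm_command --motion '[{"slide":[0,0,0.1],"rotation":[0,0,0],"jaw":30},{"slide":[0,0,0.08],"rotation":[0,0,0],"jaw":30},{"slide":[0,0,0.06],"rotation":[0,0,0],"jaw":30},{"slide":[0,0,0],"rotation":[0,0,0],"jaw":30},{"slide":[0,0,0],"rotation":[0,0,0],"jaw":30},{"slide":[0,0,0],"rotation":[0,0,0],"jaw":30},{"slide":[0,0,0],"rotation":[0,0,0],"jaw":30},{"slide":[0,0,0],"rotation":[0,0,0],"jaw":30}]'

```text
time_s: 25.55
position: [0.4765, 0.24, 0.0269]
ee_rot: [[0.991, 0.134, 0.001], [0.134, -0.991, 0.0], [0.001, -0.0, -1.0]]
ft_force: [0.1, 0.7, 2.7]
width: 0.036
gripper_force: 30.0
```

```bash
python3 st.py
```

```text
t 25.55 p [0.4765 0.24   0.0269] F [0.1 0.7 2.7] M [-0.02  0.03 -0.07] tilt -0.0 0.001 w 0.036 29.998845756053925
```

Request:
arm_command --motion '[{"slide":[0,0,0],"rotation":[0,0,0],"jaw":40},{"slide":[0,0,0],"rotation":[0,0,0],"jaw":50},{"slide":[0,0,0],"rotation":[0,0,0],"jaw":60},{"slide":[0,0,-0.3],"rotation":[0,0,0],"jaw":60},{"slide":[0,0,-1],"rotation":[0,0,0],"jaw":60},{"slide":[0,0,-1],"rotation":[0,0,0],"jaw":60},{"slide":[0,0,-1],"rotation":[0,0,0],"jaw":60},{"slide":[0,0,-1],"rotation":[0,0,0],"jaw":60}]'

```text
time_s: 26.55
position: [0.4762, 0.2399, 0.1355]
ee_rot: [[0.991, 0.134, 0.001], [0.134, -0.991, 0.0], [0.001, -0.0, -1.0]]
ft_force: [0.3, 0.5, 0.0]
width: 0.0601
gripper_force: 0.0
```

Request:
arm_command --motion '[{"slide":[0,0,-1],"rotation":[0,0,0],"jaw":70},{"slide":[0.37,1,0],"rotation":[0,0,0],"jaw":70},{"slide":[0.37,1,0],"rotation":[0,0,0],"jaw":70},{"slide":[0.37,1,0],"rotation":[0,0,0],"jaw":70},{"slide":[0.37,1,0],"rotation":[0,0,0],"jaw":70},{"slide":[0.37,1,0],"rotation":[0,0,0],"jaw":70},{"slide":[0.37,1,0],"rotation":[0,0,0],"jaw":70},{"slide":[0.37,1,0],"rotation":[0,0,0],"jaw":70}]'

```text
time_s: 27.55
position: [0.5642, 0.0743, 0.1597]
ee_rot: [[0.991, 0.134, 0.001], [0.134, -0.991, 0.0], [0.001, 0.0, -1.0]]
ft_force: [0.1, 0.5, -0.2]
width: 0.0703
gripper_force: 0.0
```

Request:
arm_command --motion '[{"slide":[0.37,1,0],"rotation":[0,0,0],"jaw":70},{"slide":[0.32,0.83,0],"rotation":[0,0,0],"jaw":70},{"slide":[0,0,0],"rotation":[0,0,0],"jaw":70},{"slide":[0,0,0],"rotation":[0,0,0],"jaw":70},{"slide":[0,0,0],"rotation":[0,0,0],"jaw":70},{"slide":[0,0,0],"rotation":[0,0,0],"jaw":70},{"slide":[0,0,0],"rotation":[0,0,0],"jaw":70},{"slide":[0,0,0],"rotation":[0,0,0],"jaw":70}]'

```text
time_s: 28.55
position: [0.587, 0.0323, 0.1591]
ee_rot: [[0.991, 0.135, 0.0], [0.135, -0.991, 0.0], [0.0, -0.0, -1.0]]
ft_force: [0.1, -0.0, 0.1]
width: 0.0697
gripper_force: 0.0
```

```bash
python3 st.py; python3 - <<'E'
from h import *
from cell import state
print(go(state(),(.5873,.0323,.0465),np.deg2rad(7.7)),tray())
E
```

```text
t 28.55 p [0.587  0.0323 0.1591] F [ 0.1 -0.   0.1] M [ 0.    0.02 -0.01] tilt -0.0 0.0 w 0.0697 0.0
('slide(after rot)', array([1.100e-02, 1.000e-03, 4.504e+00]), 'rot', array([-0.   , -0.   ,  0.006])) ((540.6, 233.9, 250.8, 137.1, -7.79), np.int32(633))
```

Request:
arm_command --motion '[{"slide":[0.01,0,0.7],"rotation":[0,0,0],"jaw":70},{"slide":[0,0,0.8],"rotation":[0,0,0],"jaw":70},{"slide":[0,0,0.8],"rotation":[0,0,0],"jaw":70},{"slide":[0,0,0.8],"rotation":[0,0,0],"jaw":70},{"slide":[0,0,0.8],"rotation":[0,0,0],"jaw":70},{"slide":[0,0,0.6],"rotation":[0,0,0],"jaw":60},{"slide":[0,0,0],"rotation":[0,0,0],"jaw":50},{"slide":[0,0,0],"rotation":[0,0,0],"jaw":44}]'

```text
time_s: 29.6
position: [0.588, 0.0321, 0.0472]
ee_rot: [[0.991, 0.134, 0.001], [0.134, -0.991, -0.0], [0.001, 0.0, -1.0]]
ft_force: [-1.0, 0.2, 0.2]
width: 0.0453
gripper_force: 0.0
```

Request:
arm_command --motion '[{"slide":[0,0,0],"rotation":[0,0,0],"jaw":42},{"slide":[0,0,0],"rotation":[0,0,0],"jaw":40},{"slide":[0,0,0],"rotation":[0,0,0],"jaw":38},{"slide":[0,0,0],"rotation":[0,0,0],"jaw":37},{"slide":[0,0,0],"rotation":[0,0,0],"jaw":34},{"slide":[0,0,0],"rotation":[0,0,0],"jaw":30},{"slide":[0,0,0],"rotation":[0,0,0],"jaw":30},{"slide":[0,0,0],"rotation":[0,0,0],"jaw":30}]'

```text
time_s: 30.6
position: [0.5874, 0.0323, 0.0467]
ee_rot: [[0.991, 0.134, 0.0], [0.134, -0.991, 0.0], [0.0, -0.0, -1.0]]
ft_force: [-0.5, 1.3, 2.6]
width: 0.0359
gripper_force: 30.0
```

```bash
python3 st.py
```

```text
t 30.6 p [0.5874 0.0323 0.0467] F [-0.5  1.3  2.6] M [ 0.29  0.12 -0.02] tilt -0.0 0.0 w 0.0359 30.00027447938919
```

Well centred. Same rocking sequence as before.

Request:
arm_command --motion '[{"slide":[0,0.021,-0.028],"rotation":[0.4,0,0],"jaw":30},{"slide":[0,0.021,-0.028],"rotation":[0.4,0,0],"jaw":30},{"slide":[0,0.021,-0.027],"rotation":[0.4,0,0],"jaw":30},{"slide":[0,0.021,-0.027],"rotation":[0.4,0,0],"jaw":30},{"slide":[0,0.021,-0.027],"rotation":[0.4,0,0],"jaw":30},{"slide":[0,0.021,-0.027],"rotation":[0.4,0,0],"jaw":30},{"slide":[0,0.021,-0.027],"rotation":[0.4,0,0],"jaw":30},{"slide":[0,0.021,-0.027],"rotation":[0.4,0,0],"jaw":30}]'

```text
time_s: 31.6
position: [0.5882, 0.027, 0.0515]
ee_rot: [[0.991, 0.128, -0.042], [0.134, -0.94, 0.313], [0.0, -0.316, -0.949]]
ft_force: [-1.0, -1.8, 1.6]
width: 0.0361
gripper_force: 30.0
```

Request:
arm_command --motion '[{"slide":[0,0,0],"rotation":[0,0,0],"jaw":30},{"slide":[0,-0.025,0.036],"rotation":[-0.5,0,0],"jaw":30},{"slide":[0,-0.025,0.036],"rotation":[-0.5,0,0],"jaw":30},{"slide":[0,-0.025,0.036],"rotation":[-0.5,0,0],"jaw":30},{"slide":[0,-0.025,0.036],"rotation":[-0.5,0,0],"jaw":30},{"slide":[0,-0.025,0.036],"rotation":[-0.5,0,0],"jaw":30},{"slide":[0,-0.025,0.036],"rotation":[-0.5,0,0],"jaw":30},{"slide":[0,-0.01,0.014],"rotation":[-0.2,0,0],"jaw":30}]'

```text
time_s: 32.6
position: [0.5888, 0.0328, 0.0504]
ee_rot: [[0.991, 0.136, 0.002], [0.136, -0.991, -0.001], [0.002, 0.002, -1.0]]
ft_force: [-4.7, -0.4, 17.4]
width: 0.036
gripper_force: 30.0
```

```bash
python3 st.py
```

```text
t 32.6 p [0.5888 0.0328 0.0504] F [-4.7 -0.4 17.4] M [-0.03  1.09 -0.07] tilt 0.002 0.002 w 0.036 30.003983974456787
```

Request:
arm_command --motion '[{"slide":[0,0,-0.05],"rotation":[0,0,0],"jaw":30},{"slide":[0,0,-0.05],"rotation":[0,0,0],"jaw":30},{"slide":[0,0,-0.03],"rotation":[0,0,0],"jaw":30},{"slide":[0,0,0],"rotation":[0,0,0],"jaw":30},{"slide":[0,0,0],"rotation":[0,0,0],"jaw":30},{"slide":[0,0,0],"rotation":[0,0,0],"jaw":30},{"slide":[0,0,0],"rotation":[0,0,0],"jaw":30},{"slide":[0,0,0],"rotation":[0,0,0],"jaw":30}]'

```text
time_s: 33.6
position: [0.5887, 0.0325, 0.0496]
ee_rot: [[0.991, 0.134, 0.004], [0.134, -0.991, 0.001], [0.004, -0.0, -1.0]]
ft_force: [5.7, 1.2, -1.6]
width: 0.036
gripper_force: 30.0
```

```bash
python3 st.py
```

```text
t 33.6 p [0.5887 0.0325 0.0496] F [ 5.7  1.2 -1.6] M [ 0.19 -1.36  0.04] tilt -0.0 0.004 w 0.036 29.998641908168793
```

Request:
arm_command --motion '[{"slide":[0,0,-0.04],"rotation":[0,0,0],"jaw":30},{"slide":[0,0,-0.04],"rotation":[0,0,0],"jaw":30},{"slide":[0,0,0],"rotation":[0,0,0],"jaw":30},{"slide":[0,0,0],"rotation":[0,0,0],"jaw":30},{"slide":[0,0,0],"rotation":[0,0,0],"jaw":30},{"slide":[0,0,0],"rotation":[0,0,0],"jaw":30},{"slide":[0,0,0],"rotation":[0,0,0],"jaw":30},{"slide":[0,0,0],"rotation":[0,0,0],"jaw":30}]'

```text
time_s: 34.6
position: [0.5884, 0.0327, 0.0501]
ee_rot: [[0.991, 0.134, 0.004], [0.134, -0.991, 0.001], [0.004, -0.0, -1.0]]
ft_force: [10.5, 1.2, -10.4]
width: 0.0356
gripper_force: 30.0
```

```bash
python3 st.py
```

```text
t 34.6 p [0.5884 0.0327 0.0501] F [ 10.5   1.2 -10.4] M [ 0.31 -2.15  0.06] tilt -0.0 0.004 w 0.0356 29.996982514858246
```

Request:
arm_command --motion '[{"slide":[0.02,0,0.06],"rotation":[0,0,0],"jaw":30},{"slide":[0,-0.021,-0.027],"rotation":[-0.4,0,0],"jaw":30},{"slide":[0,-0.021,-0.027],"rotation":[-0.4,0,0],"jaw":30},{"slide":[0,-0.021,-0.027],"rotation":[-0.4,0,0],"jaw":30},{"slide":[0,-0.021,-0.027],"rotation":[-0.4,0,0],"jaw":30},{"slide":[0,0,0],"rotation":[0,0,0],"jaw":30},{"slide":[0,0,0],"rotation":[0,0,0],"jaw":30},{"slide":[0,0,0],"rotation":[0,0,0],"jaw":30}]'

```text
time_s: 35.6
position: [0.587, 0.0344, 0.0523]
ee_rot: [[0.991, 0.132, 0.02], [0.134, -0.978, -0.157], [-0.001, 0.159, -0.987]]
ft_force: [2.2, -0.0, -1.9]
width: 0.0359
gripper_force: 30.0
```

```bash
python3 st.py
```

```text
t 35.6 p [0.587  0.0344 0.0523] F [ 2.2 -0.  -1.9] M [-0.02 -0.38  0.08] tilt 0.159 -0.001 w 0.0359 29.998768866062164
```

Request:
arm_command --motion '[{"slide":[0,-0.021,-0.028],"rotation":[-0.4,0,0],"jaw":30},{"slide":[0,-0.021,-0.028],"rotation":[-0.4,0,0],"jaw":30},{"slide":[0,-0.021,-0.028],"rotation":[-0.4,0,0],"jaw":30},{"slide":[0,-0.021,-0.028],"rotation":[-0.4,0,0],"jaw":30},{"slide":[0,0,0],"rotation":[0,0,0],"jaw":30},{"slide":[0,0.015,-0.045],"rotation":[0,0,0],"jaw":30},{"slide":[0,0.015,-0.045],"rotation":[0,0,0],"jaw":30},{"slide":[0,0,0],"rotation":[0,0,0],"jaw":30}]'

```text
time_s: 36.6
position: [0.5873, 0.0369, 0.0577]
ee_rot: [[0.991, 0.127, 0.042], [0.134, -0.941, -0.311], [0.0, 0.314, -0.949]]
ft_force: [-0.1, -0.4, -1.2]
width: 0.0359
gripper_force: 30.0
```

```bash
python3 st.py
```

```text
t 36.6 p [0.5873 0.0369 0.0577] F [-0.1 -0.4 -1.2] M [0.23 0.04 0.03] tilt 0.32 0.0 w 0.0359 29.998642802238464
```

Free. Lift and level, then check the tray.

Request:
arm_command --motion '[{"slide":[0,0.06,-0.18],"rotation":[0,0,0],"jaw":30},{"slide":[0,0.09,-0.28],"rotation":[0,0,0],"jaw":30},{"slide":[0,0.1,-0.4],"rotation":[0.8,0,0],"jaw":30},{"slide":[0,0.1,-0.5],"rotation":[0.8,0,0],"jaw":30},{"slide":[0,0.08,-0.6],"rotation":[0.8,0,0],"jaw":30},{"slide":[0,0,-0.6],"rotation":[0.8,0,0],"jaw":30},{"slide":[0,0,-0.5],"rotation":[0,0,0],"jaw":30},{"slide":[0,0,0],"rotation":[0,0,0],"jaw":30}]'

```text
time_s: 37.6
position: [0.5875, 0.0402, 0.1365]
ee_rot: [[0.991, 0.135, 0.003], [0.135, -0.991, -0.001], [0.002, 0.002, -1.0]]
ft_force: [-0.6, 0.9, -1.0]
width: 0.0363
gripper_force: 30.0
```

```bash
python3 st.py; python3 - <<'E'
from h import *
from cell import state,vision
t=tray();print(t);s=state()
c,ph=np.array(t[0][:2])/1000,np.deg2rad(t[0][4]);c=c-[0,.002]
print(go(s,(*c,.0275),np.deg2rad(7.7)))
c=vision.capture("scene");cv2.imwrite("pics/s6.png",c["color"][150:330,150:370,::-1])
E
```

```text
t 37.6 p [0.5875 0.0402 0.1365] F [-0.6  0.9 -1. ] M [-0.01  0.    0.04] tilt 0.002 0.002 w 0.0363 29.99871075153351
((540.3, 233.9, 250.8, 137.2, -7.85), np.int32(642))
('slide(after rot)', array([-0.817, -7.837,  4.318]), 'rot', array([ 0.01 , -0.005,  0.01 ]))
```

View pics/s6.png

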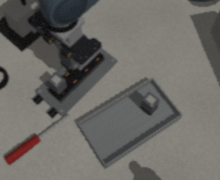

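The first relay stands in the near part of the tray (crop (150,102)). The second is in the gripper and the last stands at the far socket. Place the second.

Request:
arm_command --motion '[{"slide":[-0.1,-0.84,0],"rotation":[0,0,0],"jaw":30},{"slide":[-0.12,-1,0],"rotation":[0,0,0],"jaw":30},{"slide":[-0.12,-1,0],"rotation":[0,0,0],"jaw":30},{"slide":[-0.12,-1,0],"rotation":[0,0,0],"jaw":30},{"slide":[-0.12,-1,0],"rotation":[0,0,0],"jaw":30},{"slide":[-0.12,-1,0],"rotation":[0,0,0],"jaw":30},{"slide":[-0.12,-1,0],"rotation":[0,0,0],"jaw":30},{"slide":[0,-1,0],"rotation":[0,0,0],"jaw":30}]'

```text
time_s: 38.7
position: [0.5383, 0.2337, 0.1343]
ee_rot: [[0.991, 0.136, -0.002], [0.136, -0.991, -0.0], [-0.002, 0.0, -1.0]]
ft_force: [0.1, 0.2, -1.4]
width: 0.0355
gripper_force: 30.0
```

Request:
arm_command --motion '[{"slide":[0,0,0.4],"rotation":[0,0,0],"jaw":30},{"slide":[0,0,0.8],"rotation":[0,0,0],"jaw":30},{"slide":[0,0,0.8],"rotation":[0,0,0],"jaw":30},{"slide":[0,0,0.8],"rotation":[0,0,0],"jaw":30},{"slide":[0,0,0.7],"rotation":[0,0,0],"jaw":30},{"slide":[0,0,0.4],"rotation":[0,0,0],"jaw":30},{"slide":[0,0,0.2],"rotation":[0,0,0],"jaw":30},{"slide":[0,0,0.1],"rotation":[0,0,0],"jaw":30}]'

```text
time_s: 39.7
position: [0.5404, 0.2317, 0.0303]
ee_rot: [[0.991, 0.134, 0.001], [0.134, -0.991, 0.0], [0.001, -0.0, -1.0]]
ft_force: [0.6, -0.5, -1.1]
width: 0.0358
gripper_force: 30.0
```

Request:
arm_command --motion '[{"slide":[0,0,0.08],"rotation":[0,0,0],"jaw":30},{"slide":[0,0,0.06],"rotation":[0,0,0],"jaw":30},{"slide":[0,0,0],"rotation":[0,0,0],"jaw":30},{"slide":[0,0,0],"rotation":[0,0,0],"jaw":30},{"slide":[0,0,0],"rotation":[0,0,0],"jaw":30},{"slide":[0,0,0],"rotation":[0,0,0],"jaw":30},{"slide":[0,0,0],"rotation":[0,0,0],"jaw":30},{"slide":[0,0,0],"rotation":[0,0,0],"jaw":30}]'

```text
time_s: 40.7
position: [0.5402, 0.2316, 0.0267]
ee_rot: [[0.991, 0.134, 0.0], [0.134, -0.991, 0.0], [0.0, -0.0, -1.0]]
ft_force: [-0.7, 0.1, -0.9]
width: 0.0359
gripper_force: 30.0
```

```bash
python3 st.py
```

```text
t 40.7 p [0.5402 0.2316 0.0267] F [-0.7  0.1 -0.9] M [-0.01  0.01  0.01] tilt -0.0 0.0 w 0.0359 29.998998641967773
```

Request:
arm_command --motion '[{"slide":[0,0,0.03],"rotation":[0,0,0],"jaw":30},{"slide":[0,0,0.02],"rotation":[0,0,0],"jaw":30},{"slide":[0,0,0],"rotation":[0,0,0],"jaw":30},{"slide":[0,0,0],"rotation":[0,0,0],"jaw":30},{"slide":[0,0,0],"rotation":[0,0,0],"jaw":30},{"slide":[0,0,0],"rotation":[0,0,0],"jaw":30},{"slide":[0,0,0],"rotation":[0,0,0],"jaw":30},{"slide":[0,0,0],"rotation":[0,0,0],"jaw":30}]'

```text
time_s: 41.7
position: [0.5402, 0.2316, 0.0267]
ee_rot: [[0.991, 0.135, -0.0], [0.135, -0.991, -0.0], [-0.0, 0.0, -1.0]]
ft_force: [-4.9, -0.8, 9.3]
width: 0.0357
gripper_force: 30.0
```

Request:
arm_command --motion '[{"slide":[0,0,0],"rotation":[0,0,0],"jaw":40},{"slide":[0,0,0],"rotation":[0,0,0],"jaw":50},{"slide":[0,0,0],"rotation":[0,0,0],"jaw":60},{"slide":[0,0,-0.3],"rotation":[0,0,0],"jaw":60},{"slide":[0,0,-1],"rotation":[0,0,0],"jaw":60},{"slide":[0,0,-1],"rotation":[0,0,0],"jaw":60},{"slide":[0,0,-1],"rotation":[0,0,0],"jaw":60},{"slide":[0,0,-1],"rotation":[0,0,0],"jaw":60}]'

```text
time_s: 42.7
position: [0.5402, 0.2316, 0.1342]
ee_rot: [[0.991, 0.134, 0.001], [0.134, -0.991, 0.0], [0.001, -0.0, -1.0]]
ft_force: [1.2, 0.5, 1.0]
width: 0.0597
gripper_force: 0.0
```

Request:
arm_command --motion '[{"slide":[0,0,-1],"rotation":[0,0,0],"jaw":70},{"slide":[0.33,1,0],"rotation":[0,0,0],"jaw":70},{"slide":[0.33,1,0],"rotation":[0,0,0],"jaw":70},{"slide":[0.33,1,0],"rotation":[0,0,0],"jaw":70},{"slide":[0.33,1,0],"rotation":[0,0,0],"jaw":70},{"slide":[0.33,1,0],"rotation":[0,0,0],"jaw":70},{"slide":[0.33,1,0],"rotation":[0,0,0],"jaw":70},{"slide":[0.33,1,0],"rotation":[0,0,0],"jaw":70}]'

```text
time_s: 43.7
position: [0.6212, 0.0651, 0.1584]
ee_rot: [[0.991, 0.134, 0.001], [0.134, -0.991, -0.0], [0.001, 0.0, -1.0]]
ft_force: [-0.3, -0.3, 0.8]
width: 0.0696
gripper_force: 0.0
```

Request:
arm_command --motion '[{"slide":[0.33,1,0],"rotation":[0,0,0],"jaw":70},{"slide":[0.08,0.15,0],"rotation":[0,0,0],"jaw":70},{"slide":[0,0,0],"rotation":[0,0,0],"jaw":70},{"slide":[0,0,0],"rotation":[0,0,0],"jaw":70},{"slide":[0,0,0],"rotation":[0,0,0],"jaw":70},{"slide":[0,0,0],"rotation":[0,0,0],"jaw":70},{"slide":[0,0,0],"rotation":[0,0,0],"jaw":70},{"slide":[0,0,0],"rotation":[0,0,0],"jaw":70}]'

```text
time_s: 44.7
position: [0.6349, 0.0389, 0.1579]
ee_rot: [[0.991, 0.134, 0.0], [0.134, -0.991, -0.0], [0.0, 0.0, -1.0]]
ft_force: [-0.6, -0.1, -0.4]
width: 0.0699
gripper_force: 0.0
```

```bash
python3 st.py; python3 - <<'E'
from h import *
from cell import state
print(go(state(),(.6350,.0388,.0465),np.deg2rad(7.7)),tray())
E
```

```text
t 44.7 p [0.6349 0.0389 0.1579] F [-0.6 -0.1 -0.4] M [ 0.04 -0.02 -0.03] tilt 0.0 0.0 w 0.0699 0.0
('slide(after rot)', array([6.000e-03, 4.000e-03, 4.457e+00]), 'rot', array([ 0.   , -0.001,  0.005])) ((540.6, 234.1, 250.4, 137.1, -8.07), np.int32(641))
```

Request:
arm_command --motion '[{"slide":[0,0,0.7],"rotation":[0,0,0],"jaw":70},{"slide":[0,0,0.8],"rotation":[0,0,0],"jaw":70},{"slide":[0,0,0.8],"rotation":[0,0,0],"jaw":70},{"slide":[0,0,0.8],"rotation":[0,0,0],"jaw":70},{"slide":[0,0,0.8],"rotation":[0,0,0],"jaw":70},{"slide":[0,0,0.55],"rotation":[0,0,0],"jaw":60},{"slide":[0,0,0],"rotation":[0,0,0],"jaw":50},{"slide":[0,0,0],"rotation":[0,0,0],"jaw":44}]'

```text
time_s: 45.75
position: [0.6355, 0.0388, 0.0474]
ee_rot: [[0.991, 0.134, 0.001], [0.134, -0.991, -0.0], [0.001, 0.0, -1.0]]
ft_force: [-0.2, -0.8, -0.2]
width: 0.0448
gripper_force: 0.0
```

Request:
arm_command --motion '[{"slide":[0,0,0],"rotation":[0,0,0],"jaw":42},{"slide":[0,0,0],"rotation":[0,0,0],"jaw":40},{"slide":[0,0,0],"rotation":[0,0,0],"jaw":38},{"slide":[0,0,0],"rotation":[0,0,0],"jaw":37},{"slide":[0,0,0],"rotation":[0,0,0],"jaw":34},{"slide":[0,0,0],"rotation":[0,0,0],"jaw":30},{"slide":[0,0,0],"rotation":[0,0,0],"jaw":30},{"slide":[0,0,0],"rotation":[0,0,0],"jaw":30}]'

```text
time_s: 46.75
position: [0.6349, 0.0389, 0.0467]
ee_rot: [[0.991, 0.134, 0.0], [0.134, -0.991, 0.0], [0.0, -0.0, -1.0]]
ft_force: [-0.5, 0.7, 0.3]
width: 0.0359
gripper_force: 30.0
```

```bash
python3 st.py
```

```text
t 46.75 p [0.6349 0.0389 0.0467] F [-0.5  0.7  0.3] M [ 0.14  0.07 -0.02] tilt -0.0 0.0 w 0.0359 30.000254809856415
```

Request:
arm_command --motion '[{"slide":[0,0,0.05],"rotation":[0,0,0],"jaw":30},{"slide":[0,0.023,-0.03],"rotation":[0.45,0,0],"jaw":30},{"slide":[0,0.023,-0.03],"rotation":[0.45,0,0],"jaw":30},{"slide":[0,0.023,-0.03],"rotation":[0.45,0,0],"jaw":30},{"slide":[0,0.023,-0.03],"rotation":[0.45,0,0],"jaw":30},{"slide":[0,0.023,-0.03],"rotation":[0.45,0,0],"jaw":30},{"slide":[0,0.023,-0.03],"rotation":[0.45,0,0],"jaw":30},{"slide":[0,0.026,-0.034],"rotation":[0.5,0,0],"jaw":30}]'

```text
time_s: 47.75
position: [0.636, 0.0332, 0.0513]
ee_rot: [[0.991, 0.128, -0.042], [0.135, -0.941, 0.312], [0.001, -0.315, -0.949]]
ft_force: [-2.9, -1.8, 5.5]
width: 0.0358
gripper_force: 30.0
```

Request:
arm_command --motion '[{"slide":[0,-0.02,0.029],"rotation":[-0.4,0,0],"jaw":30},{"slide":[0,-0.02,0.029],"rotation":[-0.4,0,0],"jaw":30},{"slide":[0,-0.02,0.029],"rotation":[-0.4,0,0],"jaw":30},{"slide":[0,-0.02,0.029],"rotation":[-0.4,0,0],"jaw":30},{"slide":[0,-0.02,0.029],"rotation":[-0.4,0,0],"jaw":30},{"slide":[0,-0.02,0.029],"rotation":[-0.4,0,0],"jaw":30},{"slide":[0,-0.02,0.027],"rotation":[-0.4,0,0],"jaw":30},{"slide":[0,-0.02,0.025],"rotation":[-0.4,0,0],"jaw":30}]'

```text
time_s: 48.75
position: [0.6358, 0.0389, 0.0466]
ee_rot: [[0.991, 0.134, 0.002], [0.134, -0.991, -0.002], [0.002, 0.002, -1.0]]
ft_force: [-1.2, -0.6, 7.1]
width: 0.0361
gripper_force: 30.0
```

```bash
python3 st.py
```

```text
t 48.75 p [0.6358 0.0389 0.0466] F [-1.2 -0.6  7.1] M [0.04 0.31 0.01] tilt 0.002 0.002 w 0.0361 30.001325011253357
```

Same as relay 1. Now the other way.

Request:
arm_command --motion '[{"slide":[0,-0.021,-0.028],"rotation":[-0.4,0,0],"jaw":30},{"slide":[0,-0.021,-0.028],"rotation":[-0.4,0,0],"jaw":30},{"slide":[0,-0.021,-0.028],"rotation":[-0.4,0,0],"jaw":30},{"slide":[0,-0.021,-0.028],"rotation":[-0.4,0,0],"jaw":30},{"slide":[0,-0.021,-0.028],"rotation":[-0.4,0,0],"jaw":30},{"slide":[0,-0.021,-0.028],"rotation":[-0.4,0,0],"jaw":30},{"slide":[0,-0.021,-0.028],"rotation":[-0.4,0,0],"jaw":30},{"slide":[0,-0.021,-0.028],"rotation":[-0.4,0,0],"jaw":30}]'

```text
time_s: 49.75
position: [0.635, 0.0448, 0.0513]
ee_rot: [[0.991, 0.127, 0.045], [0.135, -0.941, -0.312], [0.002, 0.315, -0.949]]
ft_force: [-1.9, 3.8, 4.3]
width: 0.0359
gripper_force: 30.0
```

Request:
arm_command --motion '[{"slide":[0,0,0],"rotation":[0,0,0],"jaw":30},{"slide":[0,0.025,-0.07],"rotation":[0,0,0],"jaw":30},{"slide":[0,0.025,-0.07],"rotation":[0,0,0],"jaw":30},{"slide":[0,0,0],"rotation":[0,0,0],"jaw":30},{"slide":[0,0,0],"rotation":[0,0,0],"jaw":30},{"slide":[0,0,0],"rotation":[0,0,0],"jaw":30},{"slide":[0,0,0],"rotation":[0,0,0],"jaw":30},{"slide":[0,0,0],"rotation":[0,0,0],"jaw":30}]'

```text
time_s: 50.75
position: [0.6342, 0.0438, 0.0539]
ee_rot: [[0.991, 0.128, 0.042], [0.134, -0.941, -0.312], [-0.0, 0.315, -0.949]]
ft_force: [-0.4, -0.3, -1.2]
width: 0.0358
gripper_force: 30.0
```

```bash
python3 st.py
```

```text
t 50.75 p [0.6342 0.0438 0.0539] F [-0.4 -0.3 -1.2] M [0.18 0.01 0.04] tilt 0.32 -0.0 w 0.0358 29.991060197353363
```

Free. Lift, level, check tray.

Request:
arm_command --motion '[{"slide":[0,0.06,-0.18],"rotation":[0,0,0],"jaw":30},{"slide":[0,0.09,-0.28],"rotation":[0,0,0],"jaw":30},{"slide":[0,0.1,-0.4],"rotation":[0.8,0,0],"jaw":30},{"slide":[0,0.1,-0.5],"rotation":[0.8,0,0],"jaw":30},{"slide":[0,0.08,-0.6],"rotation":[0.8,0,0],"jaw":30},{"slide":[0,0,-0.6],"rotation":[0.8,0,0],"jaw":30},{"slide":[0,0,-0.5],"rotation":[0,0,0],"jaw":30},{"slide":[0,0,0],"rotation":[0,0,0],"jaw":30}]'

```text
time_s: 51.75
position: [0.6346, 0.0468, 0.1331]
ee_rot: [[0.991, 0.135, 0.003], [0.135, -0.991, -0.001], [0.002, 0.002, -1.0]]
ft_force: [-0.0, 0.1, -1.1]
width: 0.0359
gripper_force: 30.0
```

```bash
python3 st.py; python3 - <<'E'
from h import *
from cell import state
t=tray();print(t);s=state()
c,ph=np.array(t[0][:2])/1000,np.deg2rad(t[0][4]);c=c-[0,.002]+.065*np.array([np.cos(ph),np.sin(ph)])
print(c,go(s,(*c,.0275),np.deg2rad(7.7)))
E
```

```text
t 51.75 p [0.6346 0.0468 0.1331] F [-0.   0.1 -1.1] M [ 0.02  0.02 -0.03] tilt 0.002 0.002 w 0.0359 29.99125063419342
((540.5, 233.9, 250.4, 136.9, -8.04), np.int32(636))
[0.60486109 0.22280881] ('slide(after rot)', array([-0.208, -7.118,  4.179]), 'rot', array([ 0.01 , -0.006,  0.011]))
```

Request:
arm_command --motion '[{"slide":[-0.05,-0.6,0],"rotation":[0,0,0],"jaw":30},{"slide":[-0.05,-1,0],"rotation":[0,0,0],"jaw":30},{"slide":[-0.05,-1,0],"rotation":[0,0,0],"jaw":30},{"slide":[-0.05,-1,0],"rotation":[0,0,0],"jaw":30},{"slide":[0,-1,0],"rotation":[0,0,0],"jaw":30},{"slide":[0,-1,0],"rotation":[0,0,0],"jaw":30},{"slide":[0,-1,0],"rotation":[0,0,0],"jaw":30},{"slide":[0,-0.52,0],"rotation":[0,0,0],"jaw":30}]'

```text
time_s: 52.8
position: [0.6036, 0.2245, 0.1307]
ee_rot: [[0.991, 0.137, -0.002], [0.137, -0.991, -0.0], [-0.002, 0.0, -1.0]]
ft_force: [-0.9, 0.7, -0.1]
width: 0.0358
gripper_force: 30.0
```

Request:
arm_command --motion '[{"slide":[0,0,0.4],"rotation":[0,0,0],"jaw":30},{"slide":[0,0,0.8],"rotation":[0,0,0],"jaw":30},{"slide":[0,0,0.8],"rotation":[0,0,0],"jaw":30},{"slide":[0,0,0.8],"rotation":[0,0,0],"jaw":30},{"slide":[0,0,0.6],"rotation":[0,0,0],"jaw":30},{"slide":[0,0,0.4],"rotation":[0,0,0],"jaw":30},{"slide":[0,0,0.2],"rotation":[0,0,0],"jaw":30},{"slide":[0,0,0.1],"rotation":[0,0,0],"jaw":30}]'

```text
time_s: 53.8
position: [0.6053, 0.2226, 0.0293]
ee_rot: [[0.991, 0.134, 0.001], [0.134, -0.991, 0.0], [0.001, -0.0, -1.0]]
ft_force: [-0.1, -0.0, -1.0]
width: 0.0357
gripper_force: 30.0
```

Request:
arm_command --motion '[{"slide":[0,0,0.08],"rotation":[0,0,0],"jaw":30},{"slide":[0,0,0.04],"rotation":[0,0,0],"jaw":30},{"slide":[0,0,0],"rotation":[0,0,0],"jaw":30},{"slide":[0,0,0],"rotation":[0,0,0],"jaw":30},{"slide":[0,0,0],"rotation":[0,0,0],"jaw":30},{"slide":[0,0,0],"rotation":[0,0,0],"jaw":30},{"slide":[0,0,0],"rotation":[0,0,0],"jaw":30},{"slide":[0,0,0],"rotation":[0,0,0],"jaw":30}]'

```text
time_s: 54.8
position: [0.6053, 0.2225, 0.0267]
ee_rot: [[0.991, 0.134, 0.001], [0.134, -0.991, 0.0], [0.001, -0.0, -1.0]]
ft_force: [-1.2, -0.0, 4.5]
width: 0.0359
gripper_force: 30.0
```

```bash
python3 st.py
```

```text
t 54.8 p [0.6053 0.2225 0.0267] F [-1.2 -0.   4.5] M [0.03 0.28 0.01] tilt -0.0 0.001 w 0.0359 29.994223415851593
```

Request:
arm_command --motion '[{"slide":[0,0,0],"rotation":[0,0,0],"jaw":40},{"slide":[0,0,0],"rotation":[0,0,0],"jaw":50},{"slide":[0,0,0],"rotation":[0,0,0],"jaw":60},{"slide":[0,0,-0.3],"rotation":[0,0,0],"jaw":60},{"slide":[0,0,-1],"rotation":[0,0,0],"jaw":60},{"slide":[0,0,-1],"rotation":[0,0,0],"jaw":60},{"slide":[0,0,-1],"rotation":[0,0,0],"jaw":60},{"slide":[0,0,-1],"rotation":[0,0,0],"jaw":60}]'

```text
time_s: 55.8
position: [0.605, 0.2225, 0.135]
ee_rot: [[0.991, 0.134, 0.001], [0.134, -0.991, 0.0], [0.001, -0.0, -1.0]]
ft_force: [-0.2, 0.6, -0.4]
width: 0.0602
gripper_force: 0.0
```

Request:
arm_command --motion '[{"slide":[0,0,-1],"rotation":[0,0,0],"jaw":60},{"slide":[-0.33,1,-0.2],"rotation":[0,0,0],"jaw":60},{"slide":[-0.33,1,0],"rotation":[0,0,0],"jaw":60},{"slide":[-0.33,1,0],"rotation":[0,0,0],"jaw":60},{"slide":[-0.33,1,0],"rotation":[0,0,0],"jaw":60},{"slide":[-0.33,1,0],"rotation":[0,0,0],"jaw":60},{"slide":[-0.33,1,0],"rotation":[0,0,0],"jaw":60},{"slide":[-0.33,1,0],"rotation":[0,0,0],"jaw":60}]'

```text
time_s: 56.8
position: [0.5711, 0.0404, 0.1642]
ee_rot: [[0.991, 0.134, 0.001], [0.134, -0.991, -0.0], [0.001, 0.0, -1.0]]
ft_force: [1.0, -0.2, -0.5]
width: 0.0603
gripper_force: 0.0
```

Request:
arm_command --motion '[{"slide":[-0.33,1,0],"rotation":[0,0,0],"jaw":60},{"slide":[-0.33,1,0],"rotation":[0,0,0],"jaw":60},{"slide":[-0.33,1,0],"rotation":[0,0,0],"jaw":60},{"slide":[-0.33,1,0],"rotation":[0,0,0],"jaw":60},{"slide":[-0.33,1,0],"rotation":[0,0,0],"jaw":60},{"slide":[-0.33,1,0],"rotation":[0,0,0],"jaw":60},{"slide":[-0.33,1,0],"rotation":[0,0,0],"jaw":60},{"slide":[-0.33,1,0],"rotation":[0,0,0],"jaw":60}]'

```text
time_s: 57.8
position: [0.5326, -0.1667, 0.1642]
ee_rot: [[0.991, 0.134, 0.001], [0.134, -0.991, -0.0], [0.001, 0.0, -1.0]]
ft_force: [1.1, -0.0, -0.6]
width: 0.0599
gripper_force: 0.0
```

```bash
python3 st.py; python3 - <<'E'
from h import *
from cell import state,vision
s=state();print(go(s,(.5175,-.2441,.1003),np.deg2rad(7.7)),tray())
c=vision.capture("scene");W=cloud(c)
m=np.nan_to_num(W);k=(m[...,2]>.05)&(m[...,0]>.4)&(m[...,0]<.7)&(m[...,1]>.15)&(m[...,1]<.32)
n,l,st,_=cv2.connectedComponentsWithStats(k.astype(np.uint8))
for j in range(1,n):
    if st[j,4]>15:print(rect(W[l==j][:,:2]),np.percentile(W[l==j][:,2],95))
cv2.imwrite("pics/s7.png",cv2.resize(c["color"][60:330,90:370,::-1],None,fx=2,fy=2))
E
```

```text
t 57.8 p [ 0.5326 -0.1667  0.1642] F [ 1.1 -0.  -0.6] M [ 0.05 -0.01 -0.  ] tilt 0.0 0.001 w 0.0599 0.0
('slide(after rot)', array([-1.012,  2.989,  2.557]), 'rot', array([ 0.005, -0.007,  0.004])) ((540.5, 233.8, 250.4, 136.9, -7.87), np.int32(639))
(476.6, 241.2, 36.0, 32.8, -81.65) 0.07503056027505782
(539.7, 232.6, 36.6, 32.2, -83.51) 0.07498885311360792
(604.7, 223.8, 36.0, 32.5, -81.54) 0.0753171894909062
```

View pics/s7.png

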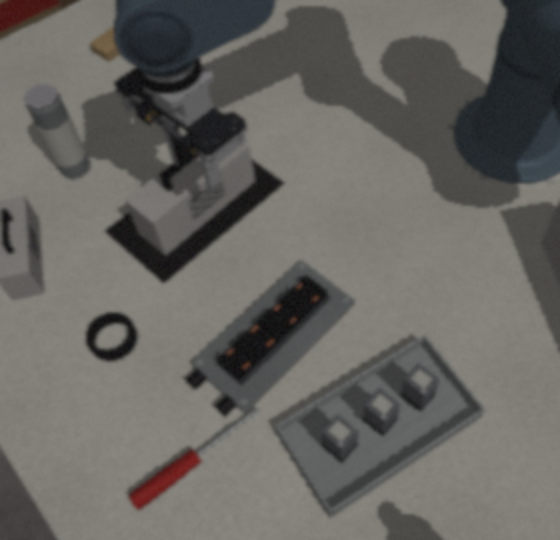

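All three relays stand in the tray (crop (340,440), (380,410), (422,385)). The sockets are all empty and the cover is upright on the mat. Grasp the cover.

Request:
arm_command --motion '[{"slide":[-0.33,1,0],"rotation":[0,0,0],"jaw":60},{"slide":[-0.33,1,0],"rotation":[0,0,0],"jaw":60},{"slide":[-0.33,0.99,0],"rotation":[0,0,0],"jaw":60},{"slide":[0,0,0.5],"rotation":[0,0,0],"jaw":60},{"slide":[0,0,0.8],"rotation":[0,0,0],"jaw":60},{"slide":[0,0,0.8],"rotation":[0,0,0],"jaw":60},{"slide":[0,0,0.42],"rotation":[0,0,0],"jaw":60},{"slide":[0,0,0],"rotation":[0,0,0],"jaw":40}]'

```text
time_s: 58.9
position: [0.5176, -0.2423, 0.0992]
ee_rot: [[0.991, 0.135, -0.002], [0.135, -0.991, 0.002], [-0.002, -0.002, -1.0]]
ft_force: [0.1, -0.5, 1.0]
width: 0.053
gripper_force: 0.0
```

Request:
arm_command --motion '[{"slide":[0,0,0],"rotation":[0,0,0],"jaw":20},{"slide":[0,0,0],"rotation":[0,0,0],"jaw":14},{"slide":[0,0,0],"rotation":[0,0,0],"jaw":10},{"slide":[0,0,0],"rotation":[0,0,0],"jaw":0},{"slide":[0,0,0],"rotation":[0,0,0],"jaw":0},{"slide":[0,0,0],"rotation":[0,0,0],"jaw":0},{"slide":[0,0,0],"rotation":[0,0,0],"jaw":0},{"slide":[0,0,0],"rotation":[0,0,0],"jaw":0}]'

```text
time_s: 59.9
position: [0.5182, -0.2431, 0.1006]
ee_rot: [[0.991, 0.134, -0.0], [0.134, -0.991, 0.0], [-0.0, -0.0, -1.0]]
ft_force: [-0.6, 1.6, 0.9]
width: 0.0118
gripper_force: 30.0
```

```bash
python3 st.py; python3 - <<'E'
from h import *
from cell import state
s=state();print(go(s,(.5675,.0255,.2),np.deg2rad(7.7)))
E
```

```text
t 59.9 p [ 0.5182 -0.2431  0.1006] F [-0.6  1.6  0.9] M [0.13 0.07 0.02] tilt -0.0 -0.0 w 0.0118 30.00020742416382
('slide(after rot)', array([  3.394, -10.383,  -3.974]), 'rot', array([-0.001,  0.   ,  0.004]))
```

Request:
arm_command --motion '[{"slide":[0,0,-0.2],"rotation":[0,0,0],"jaw":0},{"slide":[0,0,-0.5],"rotation":[0,0,0],"jaw":0},{"slide":[0,0,-0.7],"rotation":[0,0,0],"jaw":0},{"slide":[0,0,-0.8],"rotation":[0,0,0],"jaw":0},{"slide":[0,0,-0.2],"rotation":[0,0,0],"jaw":0},{"slide":[0.1,-0.4,0],"rotation":[0,0,0],"jaw":0},{"slide":[0.2,-0.8,0],"rotation":[0,0,0],"jaw":0},{"slide":[0.3,-0.9,0],"rotation":[0,0,0],"jaw":0}]'

```text
time_s: 60.9
position: [0.5254, -0.187, 0.1595]
ee_rot: [[0.991, 0.134, -0.002], [0.134, -0.991, 0.001], [-0.002, -0.002, -1.0]]
ft_force: [0.9, 0.7, -3.2]
width: 0.0116
gripper_force: 30.0
```

Request:
arm_command --motion '[{"slide":[0.3,-0.9,0],"rotation":[0,0,0],"jaw":0},{"slide":[0.3,-0.9,0],"rotation":[0,0,0],"jaw":0},{"slide":[0.3,-0.9,0],"rotation":[0,0,0],"jaw":0},{"slide":[0.3,-0.9,0],"rotation":[0,0,0],"jaw":0},{"slide":[0.3,-0.9,0],"rotation":[0,0,0],"jaw":0},{"slide":[0.3,-0.9,0],"rotation":[0,0,0],"jaw":0},{"slide":[0.3,-0.9,0],"rotation":[0,0,0],"jaw":0},{"slide":[0.3,-0.9,0],"rotation":[0,0,0],"jaw":0}]'

```text
time_s: 61.9
position: [0.5603, -0.0003, 0.1596]
ee_rot: [[0.991, 0.135, -0.002], [0.135, -0.991, 0.001], [-0.002, -0.001, -1.0]]
ft_force: [-0.1, 0.5, -3.6]
width: 0.0118
gripper_force: 30.0
```

Request:
arm_command --motion '[{"slide":[0.2,-0.8,0],"rotation":[0,0,0],"jaw":0},{"slide":[0.11,-0.36,0],"rotation":[0,0,0],"jaw":0},{"slide":[0,0,0],"rotation":[0,0,0],"jaw":0},{"slide":[0,0,0],"rotation":[0,0,0],"jaw":0},{"slide":[0,0,0],"rotation":[0,0,0],"jaw":0},{"slide":[0,0,0],"rotation":[0,0,0],"jaw":0},{"slide":[0,0,0],"rotation":[0,0,0],"jaw":0},{"slide":[0,0,0],"rotation":[0,0,0],"jaw":0}]'

```text
time_s: 62.9
position: [0.565, 0.027, 0.1606]
ee_rot: [[0.991, 0.134, -0.0], [0.134, -0.991, -0.0], [-0.0, 0.0, -1.0]]
ft_force: [0.7, -0.8, -3.3]
width: 0.0117
gripper_force: 30.0
```

```bash
python3 st.py; python3 - <<'E'
from h import *
from cell import state,vision
s=state();print(go(s,(.565,.027,.109),np.deg2rad(7.7)))
c=vision.capture("scene");cv2.imwrite("pics/s8.png",cv2.resize(c["color"][130:290,150:310,::-1],(600,600),interpolation=2))
W=cloud(c);m=np.nan_to_num(W)
k=(m[...,2]>.142)&(m[...,2]<.155)&(abs(m[...,0]-.56)<.14)&(abs(m[...,1]-.03)<.08);print("cover top S",rect(W[k][:,:2]),k.sum())
E
```

```text
t 62.9 p [0.565  0.027  0.1606] F [ 0.7 -0.8 -3.3] M [ 0.   -0.03 -0.02] tilt 0.0 -0.0 w 0.0117 29.999097883701324
('slide(after rot)', array([-2.000e-03, -1.000e-03,  2.064e+00]), 'rot', array([0.   , 0.   , 0.003]))
cover top S (560.3, 28.2, 202.1, 67.6, 7.66) 936
```

View pics/s8.png

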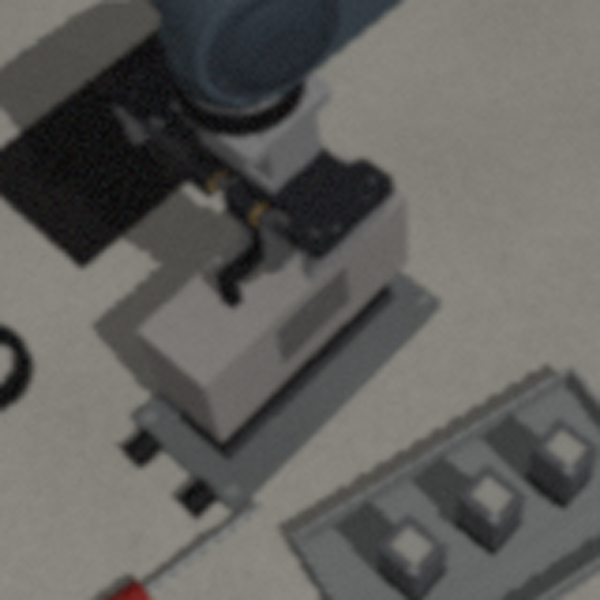

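The cover hangs level over the box. In the same view its top is 2–3 mm short of the relay-row centre, so I correct by (+0.11, −0.07) and lower slowly.

Request:
arm_command --motion '[{"slide":[0.11,-0.07,0],"rotation":[0,0,0],"jaw":0},{"slide":[0,0,0.4],"rotation":[0,0,0],"jaw":0},{"slide":[0,0,0.4],"rotation":[0,0,0],"jaw":0},{"slide":[0,0,0.3],"rotation":[0,0,0],"jaw":0},{"slide":[0,0,0.2],"rotation":[0,0,0],"jaw":0},{"slide":[0,0,0.1],"rotation":[0,0,0],"jaw":0},{"slide":[0,0,0.1],"rotation":[0,0,0],"jaw":0},{"slide":[0,0,0],"rotation":[0,0,0],"jaw":0}]'

```text
time_s: 63.95
position: [0.5676, 0.0292, 0.1231]
ee_rot: [[0.991, 0.134, 0.0], [0.134, -0.991, 0.0], [0.0, -0.0, -1.0]]
ft_force: [0.7, 0.6, -1.9]
width: 0.0116
gripper_force: 30.0
```

```bash
python3 st.py
```

```text
t 63.95 p [0.5676 0.0292 0.1231] F [ 0.7  0.6 -1.9] M [ 0.02 -0.02  0.02] tilt -0.0 0.0 w 0.0116 29.99906748533249
```

Rim at about 26 mm, past the board top, with no contact. Continue 14 mm.

Request:
arm_command --motion '[{"slide":[0,0,0.1],"rotation":[0,0,0],"jaw":0},{"slide":[0,0,0.12],"rotation":[0,0,0],"jaw":0},{"slide":[0,0,0.12],"rotation":[0,0,0],"jaw":0},{"slide":[0,0,0.1],"rotation":[0,0,0],"jaw":0},{"slide":[0,0,0.08],"rotation":[0,0,0],"jaw":0},{"slide":[0,0,0.05],"rotation":[0,0,0],"jaw":0},{"slide":[0,0,0],"rotation":[0,0,0],"jaw":0},{"slide":[0,0,0],"rotation":[0,0,0],"jaw":0}]'

```text
time_s: 64.95
position: [0.5676, 0.0293, 0.1096]
ee_rot: [[0.991, 0.135, -0.0], [0.135, -0.991, 0.0], [-0.0, -0.0, -1.0]]
ft_force: [-4.1, 1.6, 5.7]
width: 0.0114
gripper_force: 30.0
```

```bash
python3 st.py
```

```text
t 64.95 p [0.5676 0.0293 0.1096] F [-4.1  1.6  5.7] M [0.21 0.85 0.04] tilt -0.0 -0.0 w 0.0114 30.00081181526184
```

Seated at the original height (0.1096 against 0.1093), with contact force. Release, back off and verify.

Request:
arm_command --motion '[{"slide":[0,0,0],"rotation":[0,0,0],"jaw":20},{"slide":[0,0,0],"rotation":[0,0,0],"jaw":40},{"slide":[0,0,0],"rotation":[0,0,0],"jaw":60},{"slide":[0,0,0],"rotation":[0,0,0],"jaw":60},{"slide":[0,0,-0.5],"rotation":[0,0,0],"jaw":60},{"slide":[0,0,-1],"rotation":[0,0,0],"jaw":60},{"slide":[0,0,-1],"rotation":[0,0,0],"jaw":60},{"slide":[0,0,-1],"rotation":[0,0,0],"jaw":60}]'

```text
time_s: 65.95
position: [0.5678, 0.0292, 0.1983]
ee_rot: [[0.991, 0.134, 0.001], [0.134, -0.991, -0.0], [0.001, 0.0, -1.0]]
ft_force: [-0.3, 0.2, 0.0]
width: 0.0597
gripper_force: 0.0
```

Request:
arm_command --motion '[{"slide":[-0.3,1,0],"rotation":[0,0,0],"jaw":60},{"slide":[-0.3,1,0],"rotation":[0,0,0],"jaw":60},{"slide":[-0.3,1,0],"rotation":[0,0,0],"jaw":60},{"slide":[-0.3,1,0],"rotation":[0,0,0],"jaw":60},{"slide":[-0.3,1,0],"rotation":[0,0,0],"jaw":60},{"slide":[-0.3,1,0],"rotation":[0,0,0],"jaw":60},{"slide":[-0.3,1,0],"rotation":[0,0,0],"jaw":60},{"slide":[0,0,0],"rotation":[0,0,0],"jaw":60}]'

```text
time_s: 66.95
position: [0.5391, -0.1526, 0.1973]
ee_rot: [[0.991, 0.132, 0.001], [0.132, -0.991, -0.001], [0.001, 0.001, -1.0]]
ft_force: [-0.5, 0.3, -0.6]
width: 0.0601
gripper_force: 0.0
```

```bash
python3 st.py; python3 - <<'E'
from h import *
from cell import vision
print(tray())
c=vision.capture("scene");W=cloud(c);m=np.nan_to_num(W)
k=(m[...,2]>.094)&(m[...,2]<.107)&(abs(m[...,0]-.56)<.14)&(abs(m[...,1]-.03)<.08);P=W[k];print("cover top",rect(P[:,:2]),np.median(P[:,2]))
A=np.c_[P[:,:2],np.ones(len(P))];print("slope",np.linalg.lstsq(A,P[:,2],rcond=None)[0])
k=(m[...,2]>.05)&(m[...,0]>.4)&(m[...,0]<.7)&(m[...,1]>.15)&(m[...,1]<.32)
n,l,st,_=cv2.connectedComponentsWithStats(k.astype(np.uint8))
for j in range(1,n):
    if st[j,4]>15:print(rect(W[l==j][:,:2]))
cv2.imwrite("pics/s9.png",c["color"][:,:,::-1])
E
```

```text
t 66.95 p [ 0.5391 -0.1526  0.1973] F [-0.5  0.3 -0.6] M [-0.04  0.01  0.01] tilt 0.001 0.001 w 0.0601 0.0
((540.3, 233.7, 250.6, 137.9, -8.08), np.int32(647))
cover top (562.5, 31.5, 202.4, 68.6, 7.78) 0.10078868304016964
slope [-3.55921700e-05 -9.86022975e-03  1.01108258e-01]
(476.7, 241.4, 35.8, 33.2, -83.0)
(539.9, 232.5, 35.9, 32.0, -82.76)
(604.6, 223.4, 36.3, 32.3, -81.64)
```

View pics/s9.png

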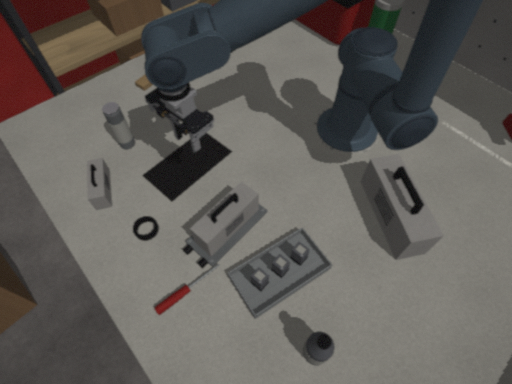

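The cover is home on the box (222,215), level, with its top at 0.1008 m as at the start. Three relays stand in the tray at (260–300,250–278), the bystanders are untouched and the gripper is clear.

```bash
python3 -c "
from cell import ticket
print(ticket.finish_job())"
```

```text
the job is handed in; nothing more can be done
None
```

The job is handed in, with no verdict returned: all three relays present stand in the steel tray, the cover is back home on the box and level, and the other things on the bench were left alone.

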